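Put the cleaned gas hob back together and hold its knob pressed for the spark test

ROBOT

A 7-joint arm with a two-finger parallel gripper is mounted at the origin on the work surface. World frame = base frame: x ahead of the robot, y to its left, z up, the work surface at z = 0. Lengths are in m, angles in rad, forces in N, time in s.
With the tool pointing down it reaches from about 0.425 to 0.925 m from the base axis. Payload 6.8 kg.
Tool frame: the origin (TCP) lies at the very end of the fingers, on their centre line; the grasp point (between the pads) lies 19 mm behind it; z points along the fingers, y is the direction in which the jaws open and shut (so a half turn about z gives the same grasp; the last joint's range is limited). The gripper opens to 85 mm and grips with 20 to 120 N. Pads are 22 mm wide; open, the fingers measure 114 mm over their backs; the gripper's body (76 mm by 85 mm) begins 54 mm behind the grasp point. The pads swing forward as they close: fully open they stand 13 mm farther back than shut.
Start: joints at [-1.294, 0.477, 0.022, 1.555, -0.011, 1.109, -0.083], TCP at [0.253, 0.626, 0.231] pointing down, gripper open.
Joint ranges: [-2.96, 2.96], [-0.34, 2.1], [-1.41, 1.46], [0.24, 2.44], [-1.37, 4.51], [0.17, 1.92], [-2.96, 2.96]. Speed limits (rad/s): [2.39, 2.39, 3.14, 3.14, 3.14, 3.14, 3.14].

INTERFACE

Orientations are given as a rotation vector (axis times angle).
In Python, from bench import monitor, viewer, job gives the robot as it stands. The module is installed in compiled form; this text tells all that it offers.
- The arm moves only by the tool drive_tool, never from a script. Its argument "commands" is a list of rows, each an object with "linear": the shift along the tool's x, y, z in m, a list of three; "dr": the turn, a rotation vector about the tool's x, y, z in degrees, a list of three; "jaw": the closure, from 0 (fully open) to 1 (shut). A call has 1 to 8 rows; each row shifts and turns the pose as measured when the row begins, along the tool's axes as they then stand; what a row does not reach is not made up. A row lasts 1/8 s, in which the tool goes at most 62.5 mm and 10.7 degrees, less where a joint would pass 70% of its speed; a pose out of reach is approached as far as the arm can. A call is refused whole if a number of a shift passes 0.0625 or a number of a turn 10.7, either way. A call with a gripper value outside its range is refused whole. The fingers move at their own pace and stop on an object; "force" is the grip in N (left out, the last holds). Time passes only in rows, so rows that do not move let the fingers close. It gives the time, the measured TCP pose, the force and the opening at its end, in the units of the state.
- monitor.get_obs(): the state, without advancing time (a new reading comes with each control period).
- viewer.grab_frame(name): name is "side" or "top"; returns the picture (480x640x3 uint8, red, green, blue); there is no depth.
- viewer.calibration(name): a dict with "K" (3x3 intrinsics, pixels), "k1" (the pictures are not rectified: a ray, as slopes to the right and down, at radius r is drawn at 1 + k1 r^2 times it, then the intrinsics apply), "R" (3x3) and "t" (3): a world point X has camera coordinates R X + t. Camera axes: x right, y down, z forward; pixel columns grow to the right and rows downward; lengths in m; the calibration is good to about 2 mm. A picture is of the moment at which its call begins. calibration takes no time and is no camera call.
- job.hand_in(): hands the job in, once; it reports no verdict.
The state is a dict: "clock": time; "joints": joint angles; "qvel": joint speeds; "tau": joint torques, N m; "tcp_pos": TCP position; "orientation": TCP orientation; "contact_force": force on the tool from outside, world axes, zero at the start; "moment": the same for the moment, N m; "grip_width": finger opening in m.
Only numpy, scipy, OpenCV 4.12 (cv2) and the standard library are available. Lean on these libraries where they do the work, as an engineer would, in place of code of your own. Each camera call takes 0.05 s, during which the arm holds its last target.

TASK

The two-burner gas hob has just been cleaned. First put the loose burner cap back on the open burner, rim down and sitting flat, setting it down rather than dropping it, and let go; then turn the loose knob so that its bore matches the flat of the bare D-shaped valve shaft, push it fully home on the shaft, and keep pressing it all the way down against the valve's spring, as for sparking the burners. Finish while still holding the knob pressed down, and leave everything else on the table where it is.

Things in the scene. Friction and masses are not known exactly. Their poses are not given: they have to be found in the camera images.
- cap: loose burner cap, about 110 g: black disc 52 mm across, its upright edge 8 to 14.5 mm above the origin, slightly domed top at 18 mm; below it the locating rim, 35 mm across, 8 mm high, bevelled foot. It starts rim down. Origin: centre of the rim's foot, z up. Its yaw does not matter
- burner_seat (a point): centre of the top edge of the open burner, 96 mm above the table: ring 48 mm across outside, 40 mm inside, 13 mm deep, 18 mm above a base 72 mm across. The cap's rim goes inside (2 mm of play all round), its disc rests on the ring, its origin then 8 mm below this point. It may be the left or the right burner; the other has its cap and a pan support 50 mm high, 176 mm across
- knob: loose black knob, about 45 g: round skirt 42 mm across, 16 mm high, with a finger bar over it, 36 mm long (x), 14 mm wide (y), 16 to 35 mm above the origin. Origin: centre of the underside, on the bore's axis, z up. A white line on the bar points to +x. In the underside a blind D-shaped bore, 13.4 mm across, 14 mm deep; its flat is on the white line's (+x) side, 2 mm from the axis
- knob_pointer (a point): outer end of the knob's white pointer line: 18 mm along the knob's +x and 35 mm above its origin
- shaft_tip (a point): top centre of the bare upright brass shaft; 95 mm above the table when up. 12 mm thick, 22 mm above its grey bezel; its flat, on +x, is 1.5 mm from the axis; x points out of the flat, to a red dot on the bezel. It cannot turn. The knob goes on freely with its +x along this x to 10 degrees (do not force it on askew); home, its origin is 14 mm below. Left or right valve; the other has its knob
- spindle (a joint): how far the bare valve shaft is pressed down, m: 0 up, 0.006 at its stop. A spring pushes it back with 3.5 N at 0, rising to 7.7 N at 0.006; pressed fully down, the seated knob still clears the bezel by 2 mm
- hob: the steel gas hob, fixed, 310 (x, front to back) x 460 (y) mm, its flat top 70 mm above the table; origin on the table under its centre. Burners 20 mm behind the centre line (+x) and valves 115 mm in front of it (-x), each 115 mm to the left or right (y)
- board: red cutting board, fixed, 380 x 260 x 20 mm; the cap and the knob start on it. Origin at the centre of its underside
- sauce_bowl: white sauce bowl on the board, 68 mm across, 38 mm high; leave alone
- brush: turquoise basting brush lying on the board, 160 mm long, about 12 mm high; leave alone
- shaker: steel shaker on the board, 42 mm across, 74 mm high; leave alone
- squeeze_bottle: pale yellow squeeze bottle with a red nozzle, right of the hob, 58 mm across, 200 mm high; leave alone
- oil_bottle: amber oil bottle, right of the hob, 64 mm across, 190 mm high; leave alone
- turner: black-handled turner lying on the table in front of the hob; leave alone
- pan_support: the loose pan support of the open burner, black bars, 176 mm across, 50 mm high, right of the hob; leave alone
Mind the look-alikes: they are no part of the job. Leave any green or turquoise look-alike of the cap alone.

How it is judged:
By the outcome, as a careful person would: the job done as asked, in the order asked, and still so for the second after the job is handed in, while the arm keeps its last pose, push and grip.
It also fails if it takes over 53 s, if anything falls off the work surface, if the arm or the gripper's body presses on something with over 40 N, if the wrist force passes 120 N, or if a joint passes its speed limit or range.

## Working session

There is one attempt and no reset: what is moved stays moved. The work goes in short steps, Python scripts to look and compute and a tool call to move; the robot and the scene stay as the last step left them, time stands still between calls to the robot, and variables do not carry over. Pictures are saved under pics/ and viewed, and the job is handed in when it is done.

Besides the shell and the picture viewer there is one more tool, called after "Emit:" by a JSON object that holds its "method" and its "body". drive_tool: Moves the arm, as the interface text tells. Its arguments: {"type":"object","properties":{"commands":{"type":"array"},"force":{"type":"number"}},"required":["commands"]}

```bash
mkdir -p pics; cat > h.py <<'E'
import numpy as np, cv2
from bench import monitor, viewer, job
from scipy.spatial.transform import Rotation as Rn
def grab(n,f):
    im=viewer.grab_frame(n); cv2.imwrite(f'pics/{f}.png',cv2.cvtColor(im,cv2.COLOR_RGB2BGR)); return im
def proj(n,X):
    c=viewer.calibration(n); p=np.atleast_2d(X)@np.array(c['R']).T+c['t']; s=p[:,:2]/p[:,2:]
    s=s*(1+c['k1']*(s**2).sum(1,keepdims=True)); K=np.array(c['K']); return s@K[:2,:2].T+K[:2,2]
def ray(n,uv):
    c=viewer.calibration(n);K=np.array(c['K']); d=(np.array(uv,float)-K[:2,2])/[K[0,0],K[1,1]]; s=d.copy()
    for _ in range(30): s=d/(1+c['k1']*(s@s))
    R=np.array(c['R']); return -R.T@np.array(c['t']), R.T@np.r_[s,1]
def at(n,uv,z):
    o,d=ray(n,uv); return o+d*(z-o[2])/d[2]
def crop(f,x0,y0,x1,y1,k,g=None):
    im=cv2.imread(f'pics/{f}.png')[y0:y1,x0:x1]; im=cv2.resize(im,None,fx=k,fy=k,interpolation=cv2.INTER_CUBIC); cv2.imwrite(f'pics/{g or f+"_c"}.png',im)
def st():
    o=monitor.get_obs(); print({k:np.round(v,4).tolist() for k,v in o.items() if k not in('qvel','tau')}); return o
E
python3 - <<'E'
from h import *
st()
for n in('top','side'):
    grab(n,n+'0'); c=viewer.calibration(n); print(n,np.round(c['K'],1).tolist(),c['k1'],np.round(c['R'],3).tolist(),np.round(c['t'],3).tolist())
E
```

```text
{'clock': 0.0, 'joints': [-1.2941, 0.4778, 0.0224, 1.5565, -0.0115, 1.1093, -0.0831], 'tcp_pos': [0.2532, 0.6251, 0.2303], 'orientation': [-0.6007, -3.0834, 0.0029], 'contact_force': [-0.1571, -0.3768, 0.4077], 'moment': [0.0028, 0.0114, -0.0121], 'grip_width': 0.0856}
top [[615.4, 0.0, 308.6], [0.0, 615.4, 225.9], [0.0, 0.0, 1.0]] 0.01196109982379864 [[-0.002, -1.0, 0.003], [-0.997, 0.001, -0.081], [0.081, -0.004, -0.997]] [-0.068, 0.484, 1.628]
side [[524.5, 0.0, 318.3], [0.0, 524.5, 236.9], [0.0, 0.0, 1.0]] -0.06496117418567912 [[-0.66, -0.751, 0.007], [-0.392, 0.336, -0.856], [0.641, -0.568, -0.516]] [0.288, 0.273, 1.092]
```

View pics/top0.png

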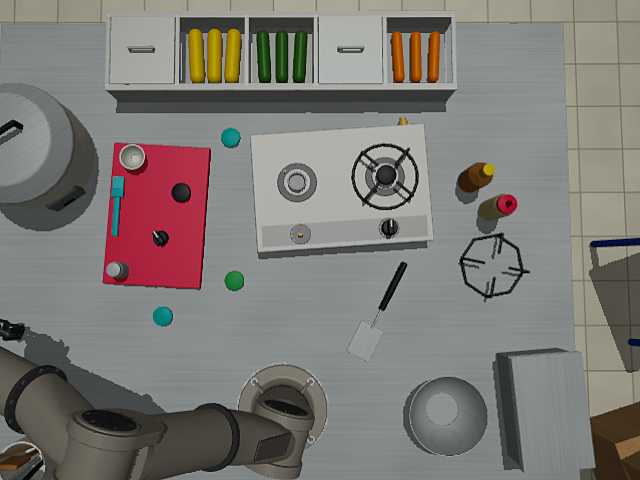

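View pics/side0.png

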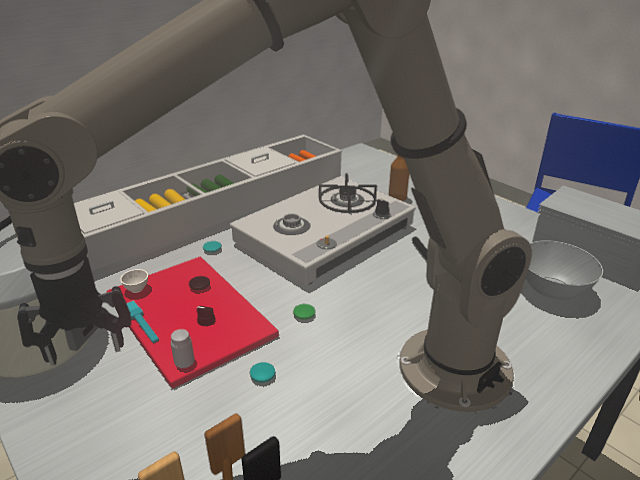

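The top view shows the cap at (181,192), the knob at (160,238), the open left burner at (297,182) and the bare shaft at (300,234). I'll enlarge these.

```bash
python3 - <<'E'
from h import *
crop('top0',140,170,200,260,8,'a')   # 480x720 -> keep
im=cv2.imread('pics/a.png'); 
crop('top0',140,175,215,255,7,'a')
crop('top0',265,155,335,250,6,'b')
crop('side0',170,260,250,330,8,'c')
crop('side0',260,200,350,260,8,'d')
E
```

```text
(no output)
```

View pics/a.png

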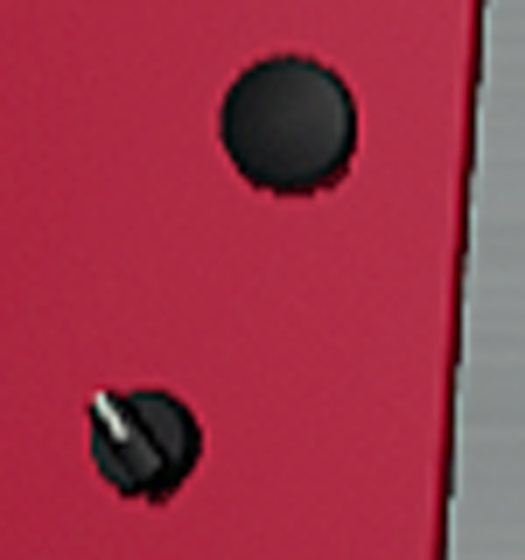

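View pics/b.png

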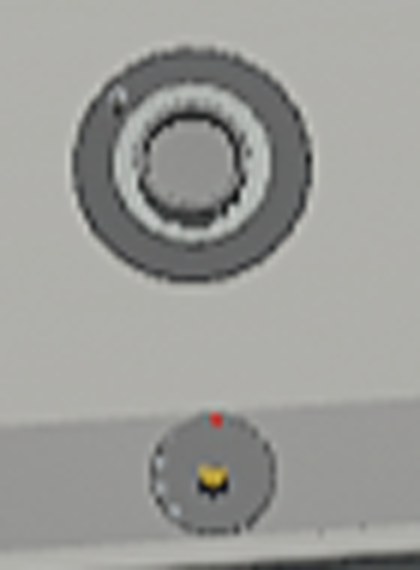

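View pics/c.png

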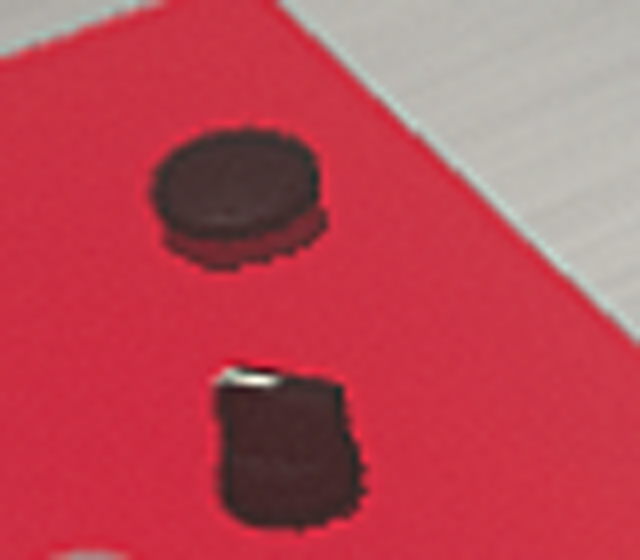

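View pics/d.png

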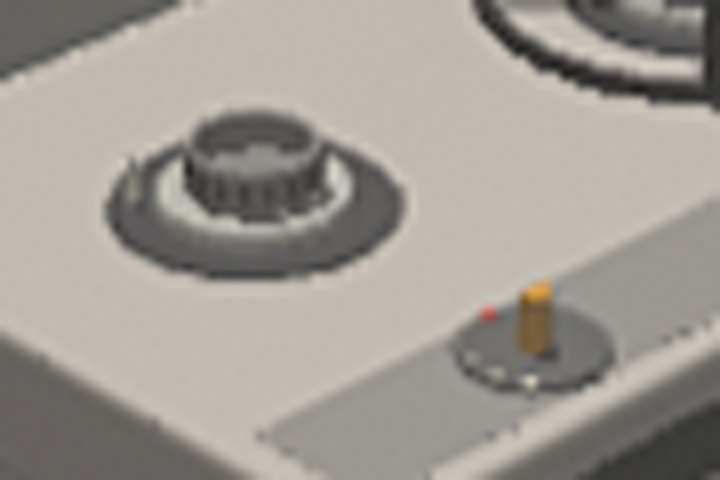

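```bash
python3 - <<'E'
from h import *
def px(x0,y0,k,c): return [x0+(c[0]+.5)/k-.5, y0+(c[1]+.5)/k-.5]
A=lambda *c:px(140,175,7,c); B=lambda *c:px(265,155,6,c); C=lambda *c:px(170,260,8,c); D=lambda *c:px(260,200,8,c)
p=lambda s,v:print(s,np.round(v,4))
p('cap top',at('top',A(289,122),.0345)); p('cap side(top ellipse)',at('side',C(237,184),.0355))
for c in[(222,122),(356,122),(289,55),(289,187)]: p(' edge',at('top',A(*c),.0325))
p('knob ptr',at('top',A(97,394),.055)); p('line in',at('top',A(124,438),.055)); p('bar end',at('top',A(158,478),.055))
p('ptr side',at('side',C(217,378),.055)); p('line in side',at('side',C(280,380),.055))
for c in[(91,442),(202,440),(150,389)]: p(' skirt edge',at('top',A(*c),.036))
p('burner ring outer',at('top',B(191,163),.096))
for c in[(112,163),(272,163),(191,82),(191,244)]: p(' ringbase edge',at('top',B(*c),.078))
for c in[(72,163),(312,163),(191,46),(191,282)]: p(' base edge',at('top',B(*c),.074))
p('ring side',at('side',D(255,145),.096))
for c in[(186,150),(325,150)]: p(' ring',at('side',D(*c),.096))
for z in(.070,.073):
  p('bezel',at('top',B(213,473),z)); p('red',at('top',B(216,420),z)); p('bezel side',at('side',D(535,348),z)); p('red side',at('side',D(489,315),z))
p('shaft tip',at('top',B(213,470),.095)); p('shaft tip side',at('side',D(538,291),.095))
# hob corners (top .07)
for c in[(250,135),(424,124),(433,221),(257,237)]: p('hob',at('top',c,.07))
p('board',[at('top',c,.02) for c in[(115,143),(211,149),(201,289)]])
E
```

```text
cap top [0.5738 0.2707 0.0345]
cap side(top ellipse) [0.5683 0.2733 0.0355]
 edge [0.5741 0.2965 0.0325]
 edge [0.574  0.2456 0.0325]
 edge [0.5998 0.2715 0.0325]
 edge [0.5492 0.2707 0.0325]
knob ptr [0.4687 0.3365 0.055 ]
line in [0.4522 0.3261 0.055 ]
bar end [0.4373 0.3132 0.055 ]
ptr side [0.4664 0.337  0.055 ]
line in side [0.4541 0.324  0.055 ]
 skirt edge [0.4519 0.3431 0.036 ]
 skirt edge [0.4526 0.3013 0.036 ]
 skirt edge [0.472  0.3213 0.036 ]
burner ring outer [ 0.5916 -0.0378  0.096 ]
 ringbase edge [ 0.5944 -0.0033  0.078 ]
 ringbase edge [ 0.5943 -0.0726  0.078 ]
 ringbase edge [ 0.6298 -0.0375  0.078 ]
 ringbase edge [ 0.559  -0.0375  0.078 ]
 base edge [0.595  0.0142 0.074 ]
 base edge [ 0.5949 -0.09    0.074 ]
 base edge [ 0.6463 -0.0375  0.074 ]
 base edge [ 0.543  -0.0375  0.074 ]
ring side [ 0.5907 -0.0368  0.096 ]
 ring [ 0.6033 -0.0166  0.096 ]
 ring [ 0.5723 -0.0528  0.096 ]
bezel [ 0.4604 -0.0469  0.07  ]
red [ 0.4834 -0.0482  0.07  ]
bezel side [ 0.4605 -0.0494  0.07  ]
red side [ 0.486  -0.0518  0.07  ]
bezel [ 0.4602 -0.0469  0.073 ]
red [ 0.4831 -0.0482  0.073 ]
bezel side [ 0.457  -0.0462  0.073 ]
red side [ 0.4823 -0.0485  0.073 ]
shaft tip [ 0.46   -0.0471  0.095 ]
shaft tip side [ 0.4562 -0.0464  0.095 ]
hob [0.7195 0.0844 0.07  ]
hob [ 0.7484 -0.3729  0.07  ]
hob [ 0.4923 -0.3921  0.07  ]
hob [0.4513 0.0647 0.07  ]
board [[0.7092 0.453  0.02  ]
 [0.6927 0.1941 0.02  ]
 [0.3165 0.2164 0.02  ]]
```

```bash
cat >> h.py <<'E'
def tri(ut,us):
    a=ray('top',ut);b=ray('side',us); A=[];y=[]
    M=0;v=0
    for o,d in(a,b):
        d=d/np.linalg.norm(d);P=np.eye(3)-np.outer(d,d);M=M+P;v=v+P@o
    X=np.linalg.solve(M,v); return X, [float(np.linalg.norm(np.cross(d/np.linalg.norm(d),X-o))) for o,d in(a,b)]
def plan(x,y,z,yaw=None):
    """tool shift to world xyz; yaw = world angle of tool y axis (deg, mod 180)"""
    o=monitor.get_obs();R=Rn.from_rotvec(o['orientation']).as_matrix();p=np.array(o['tcp_pos'])
    print('tcp',np.round(p,4),'yaxis ang',round(np.degrees(np.arctan2(R[1,1],R[0,1])),2),'z',np.round(R[:,2],4),'F',np.round(o['contact_force'],1),'w',round(o['grip_width'],4),'t',o['clock'],'j7',round(o['joints'][6],2))
    print('shift tool',np.round(R.T@(np.array([x,y,z])-p),4))
    if yaw is not None:
        a=np.degrees(np.arctan2(R[1,1],R[0,1])); d=(yaw-a+90)%180-90
        # tilt-correct too
        Rt=Rn.from_euler('z',np.radians(yaw)).as_matrix()
        yv=np.array([np.cos(np.radians(a+d)),np.sin(np.radians(a+d)),0]);zv=np.array([0,0,-1.]);T=np.c_[np.cross(yv,zv),yv,zv]
        print('turn tool deg',np.round(np.degrees(Rn.from_matrix(R.T@T).as_rotvec()),2))
E
python3 - <<'E'
from h import *
t=cv2.imread('pics/top0.png').astype(int); s=cv2.imread('pics/side0.png').astype(int)
def cen(im,m,box):
    x0,y0,x1,y1=box; w=m(im[y0:y1,x0:x1]); w=np.clip(w,0,None).astype(float); yy,xx=np.mgrid[y0:y1,x0:x1]; return [(w*xx).sum()/w.sum(),(w*yy).sum()/w.sum()],w.sum()
red=lambda c:c[...,2]-np.maximum(c[...,1],c[...,0])-25
brass=lambda c:np.minimum(c[...,2],c[...,1])-c[...,0]-15
for n,im,b,bb in(('top',t,(290,220,312,230),(290,224,312,246)),('side',s,(315,232,326,245),(320,232,335,248))):
    r,w=cen(im,red,b); q,w2=cen(im,brass,bb); print(n,'red',r,w,at(n,r,.073),'brass',q,w2,at(n,q,.095))
# cap dark centroid top
dark=lambda c:(c.max(-1)<75)*1.
q,w=cen(t,lambda c:(c[...,2]<95)*1.,(168,178,196,206)); print('cap',q,w,at('top',q,.032), 'side of knob')
# check: project model points
X=[0.46,-.047,.0]
print(proj('top',[[.46,-.047,.095],[.46,-.047,.073]]),proj('side',[[.46,-.047,.095],[.46,-.047,.073]]))
print(plan(.5735,.271,.15,0), plan(.5735,.271,.15,90))
E
```

```text
top red [np.float64(300.5514285714286), np.float64(224.51142857142858)] 350.0 [ 0.48333272 -0.04814335  0.073     ] brass [np.float64(299.9584775086505), np.float64(233.88696655132642)] 867.0 [ 0.45749648 -0.04682398  0.095     ]
side red [np.float64(321.01290322580644), np.float64(238.44516129032257)] 155.0 [ 0.48362449 -0.05084592  0.073     ] brass [np.float64(326.4407894736842), np.float64(238.12236842105264)] 760.0 [ 0.4487553  -0.03831551  0.095     ]
cap [np.float64(180.99675324675326), np.float64(192.6590909090909)] 308.0 [0.5723664 0.270782  0.032    ] side of knob
[[300.02696192 232.90786979]
 [300.11482827 233.49946136]] [[326.01987445 235.29342305]
 [325.89521086 242.48861226]]
tcp [0.2532 0.6252 0.2304] yaxis ang 67.95 z [-5.0e-04 -1.5e-03 -1.0e+00] F [0.6 0.2 0.8] w 0.0856 t 0.1 j7 -0.08
shift tool [-0.4298 -0.2079  0.0808]
turn tool deg [-8.000e-02  6.000e-02  6.795e+01]
tcp [0.2532 0.6252 0.2304] yaxis ang 67.95 z [-5.0e-04 -1.5e-03 -1.0e+00] F [0.6 0.2 0.8] w 0.0856 t 0.1 j7 -0.08
shift tool [-0.4298 -0.2079  0.0808]
turn tool deg [-9.000e-02 -1.000e-02 -2.205e+01]
None None
```

Emit:
{"method": "drive_tool", "body": {"commands": [{"linear":[-0.054,-0.026,0.008],"dr":[0,0,0],"jaw":0},{"linear":[-0.054,-0.026,0.008],"dr":[0,0,0],"jaw":0},{"linear":[-0.054,-0.026,0.008],"dr":[0,0,0],"jaw":0},{"linear":[-0.054,-0.026,0.008],"dr":[0,0,0],"jaw":0},{"linear":[-0.054,-0.026,0.008],"dr":[0,0,0],"jaw":0},{"linear":[-0.054,-0.026,0.008],"dr":[0,0,0],"jaw":0},{"linear":[-0.054,-0.026,0.008],"dr":[0,0,0],"jaw":0},{"linear":[-0.03,-0.015,0.008],"dr":[0,0,0],"jaw":0}], "force": 50}}

```text
clock: 1.1
tcp_pos: [0.5628, 0.2828, 0.1612]
orientation: [-0.586, -3.083, 0.005]
contact_force: [-0.6, -0.4, -0.2]
grip_width: 0.0855
```

```bash
python3 -c "
from h import *
plan(.573,.271,.09,90)"
```

```text
tcp [0.5628 0.2828 0.1612] yaxis ang 68.47 z [-0.0042 -0.0026 -1.    ] F [-0.6 -0.4 -0.2] w 0.0855 t 1.1 j7 0.69
shift tool [-0.0141 -0.007   0.0712]
turn tool deg [ -0.19  -0.21 -21.53]
```

Emit:
{"method": "drive_tool", "body": {"commands": [{"linear":[-0.014,-0.007,0.03],"dr":[0,0,-10.6],"jaw":0},{"linear":[0,0,0.02],"dr":[0,0,-10.6],"jaw":0},{"linear":[0,0,0.015],"dr":[0,0,-0.5],"jaw":0},{"linear":[0,0,0],"dr":[0,0,0],"jaw":0}]}}

```text
clock: 1.6
tcp_pos: [0.5751, 0.2651, 0.0924]
orientation: [0.003, -3.136, 0.009]
contact_force: [0.2, -0.8, 0.3]
grip_width: 0.0853
```

```bash
python3 -c "
from h import *
plan(.573,.271,.09,90)
grab('top','t1');grab('side','s1')
crop('s1',140,200,260,300,6,'s1c');crop('t1',130,150,230,240,6,'t1c')
print(proj('side',[[.573,.271,.0345],[.573,.271,.038]]))"
```

```text
tcp [0.5751 0.2651 0.0924] yaxis ang 90.1 z [-0.0057 -0.0057 -1.    ] F [ 0.2 -0.8  0.3] w 0.0853 t 1.6 j7 1.06
shift tool [0.0021 0.0059 0.0024]
turn tool deg [-0.33 -0.33  0.1 ]
[[199.0632832  281.69143487]
 [198.90405978 280.5369766 ]]
```

View pics/s1c.png

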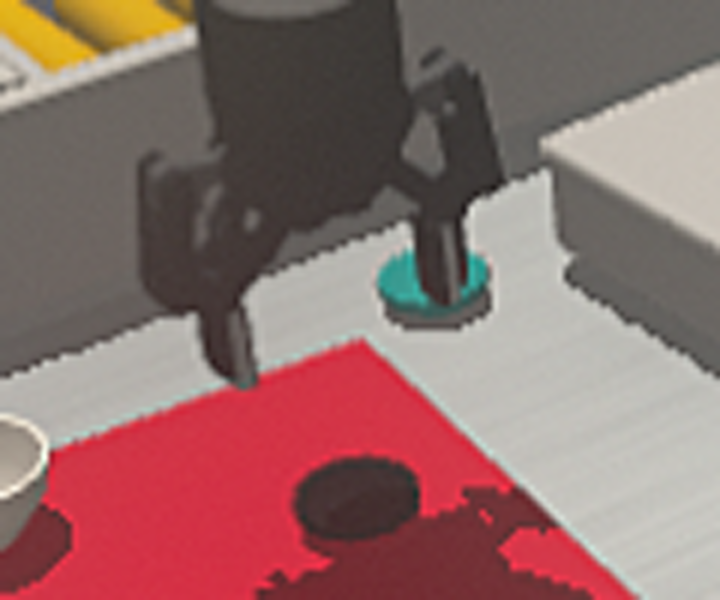

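View pics/t1c.png

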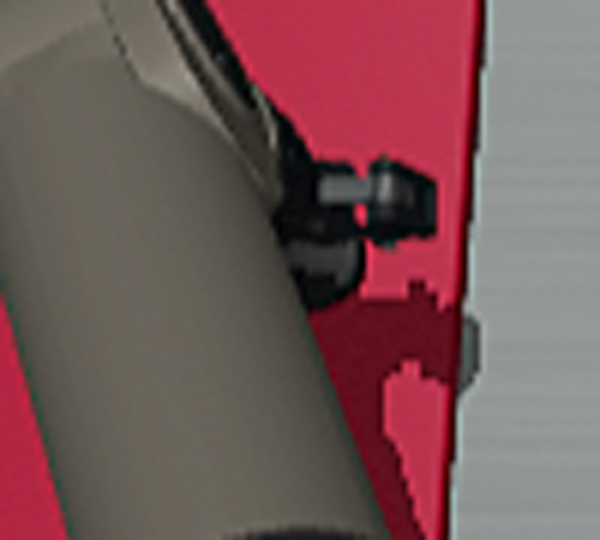

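```bash
python3 -c "
from h import *
for z in(.1024,.1054):
  p=proj('side',[[.5751-.0006,.2651-.0006,z],[.5751,.2651+.0425,z],[.5751,.2651-.0425,z],[.5751,.2651+.057,z],[.5751,.2651-.057,z]])
  print(((p-[140,200]+.5)*6-.5).round(0).tolist())
"
```

```text
[[350.0, 347.0], [254.0, 386.0], [439.0, 310.0], [221.0, 399.0], [470.0, 297.0]]
[[349.0, 341.0], [253.0, 379.0], [439.0, 304.0], [220.0, 393.0], [469.0, 291.0]]
```

Emit:
{"method": "drive_tool", "body": {"commands": [{"linear":[0.002,0.006,0.02],"dr":[-0.3,-0.3,0],"jaw":0},{"linear":[0,0,0.025],"dr":[0,0,0],"jaw":0},{"linear":[0,0,0.012],"dr":[0,0,0],"jaw":0},{"linear":[0,0,0],"dr":[0,0,0],"jaw":0}]}}

```text
clock: 2.2
tcp_pos: [0.5765, 0.2759, 0.0405]
orientation: [-0.0, 3.132, 0.008]
contact_force: [0.2, 1.0, -0.1]
grip_width: 0.0852
```

```bash
python3 -c "
from h import *
plan(.573,.271,.021,90)
grab('side','s2')
crop('s2',150,230,250,310,7,'s2c')"
```

```text
tcp [0.5765 0.2759 0.0405] yaxis ang 90.02 z [ 0.0097  0.0052 -0.9999] F [ 0.2  1.  -0.1] w 0.0852 t 2.2 j7 1.05
shift tool [ 0.0037 -0.005   0.0195]
turn tool deg [0.3  0.55 0.02]
```

View pics/s2c.png

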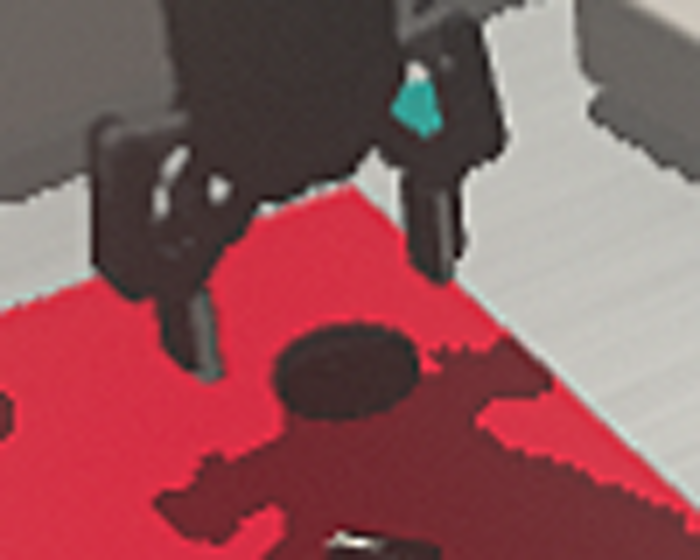

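```bash
python3 -c "
from h import *
o=monitor.get_obs();R=Rn.from_rotvec(o['orientation']).as_matrix();p=np.array(o['tcp_pos'])
w=o['grip_width']/2
for b in(.010,.013,.016):
  q=[p+R@[sx*.011,sy*w,-b] for sy in(1,-1) for sx in(1,-1)]
  u=proj('side',q); print(b,((u-[150,230]+.5)*7-.5).round(0).tolist())
print(R)
im=cv2.imread('pics/s2c.png'); b=.013
th=np.linspace(0,2*np.pi,60)
for x,y in((.573,.271),):
  for r,z in((.026,.0345),(.026,.028)):
    c=proj('side',np.c_[x+r*np.cos(th),y+r*np.sin(th),0*th+z]); c=((c-[150,230]+.5)*7-.5).astype(int); cv2.polylines(im,[c],True,(0,255,255),1)
for q in u: cv2.circle(im,tuple(((q-[150,230]+.5)*7-.5).astype(int).tolist()),3,(255,0,0),1)
cv2.imwrite('pics/ov.png',im)
"
```

```text
0.01 [[230.0, 388.0], [198.0, 359.0], [445.0, 296.0], [412.0, 269.0]]
0.013 [[228.0, 381.0], [197.0, 352.0], [444.0, 289.0], [412.0, 262.0]]
0.016 [[227.0, 374.0], [196.0, 345.0], [443.0, 282.0], [411.0, 255.0]]
[[-9.99945197e-01 -3.39643603e-04  1.04636101e-02]
 [-2.79622322e-04  9.99983503e-01  5.73712145e-03]
 [-1.04653860e-02  5.73388118e-03 -9.99928797e-01]]
```

View pics/ov.png

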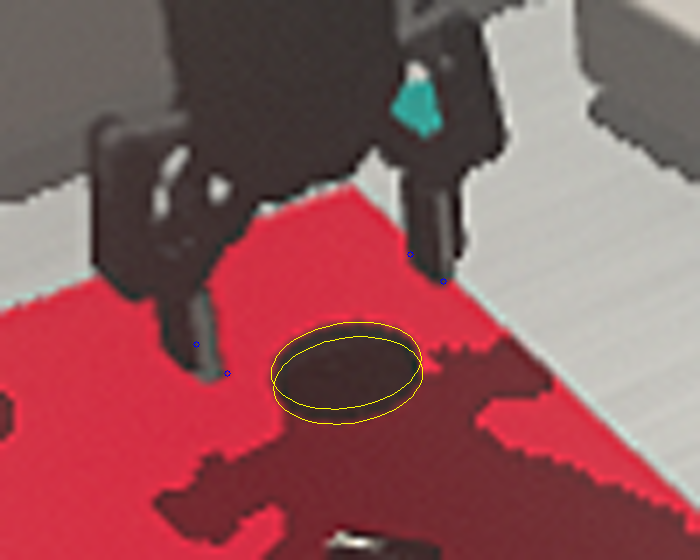

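Emit:
{"method": "drive_tool", "body": {"commands": [{"linear":[0.002,-0.003,0.01],"dr":[0.3,0.4,0],"jaw":0},{"linear":[0,0,0.006],"dr":[0,0,0],"jaw":0},{"linear":[0,0,0],"dr":[0,0,0],"jaw":0},{"linear":[0,0,0],"dr":[0,0,0],"jaw":0}]}}

```text
clock: 2.75
tcp_pos: [0.5763, 0.2734, 0.026]
orientation: [0.001, 3.136, 0.002]
contact_force: [0.5, -0.0, 0.1]
grip_width: 0.0853
```

```bash
python3 -c "
from h import *
plan(.573,.271,.0215,90)"
```

```text
tcp [0.5763 0.2734 0.026 ] yaxis ang 89.97 z [ 0.0058  0.0016 -1.    ] F [ 0.5 -0.   0.1] w 0.0853 t 2.75 j7 1.05
shift tool [ 0.0033 -0.0024  0.0045]
turn tool deg [ 0.09  0.33 -0.03]
```

Emit:
{"method": "drive_tool", "body": {"commands": [{"linear":[0.004,-0.003,0.005],"dr":[0,0.3,0],"jaw":0},{"linear":[0.001,0,0.001],"dr":[0,0,0],"jaw":0.1},{"linear":[0,0,0],"dr":[0,0,0],"jaw":0.25},{"linear":[0,0,0],"dr":[0,0,0],"jaw":0.5},{"linear":[0,0,0],"dr":[0,0,0],"jaw":0.6},{"linear":[0,0,0],"dr":[0,0,0],"jaw":0.6}], "force": 40}}

```text
clock: 3.5
tcp_pos: [0.5712, 0.2702, 0.0203]
orientation: [0.001, 3.141, 0.003]
contact_force: [-0.2, -0.1, -0.3]
grip_width: 0.0495
```

```bash
python3 -c "
from h import *
plan(.573,.271,.0215,90)
grab('side','s3')
crop('s3',150,230,250,310,7,'s3c')"
```

```text
tcp [0.5712 0.2702 0.0203] yaxis ang 89.96 z [ 7.0e-04  1.8e-03 -1.0e+00] F [-0.2 -0.1 -0.3] w 0.0495 t 3.5 j7 1.05
shift tool [-0.0018  0.0008 -0.0012]
turn tool deg [ 0.1   0.04 -0.04]
```

View pics/s3c.png

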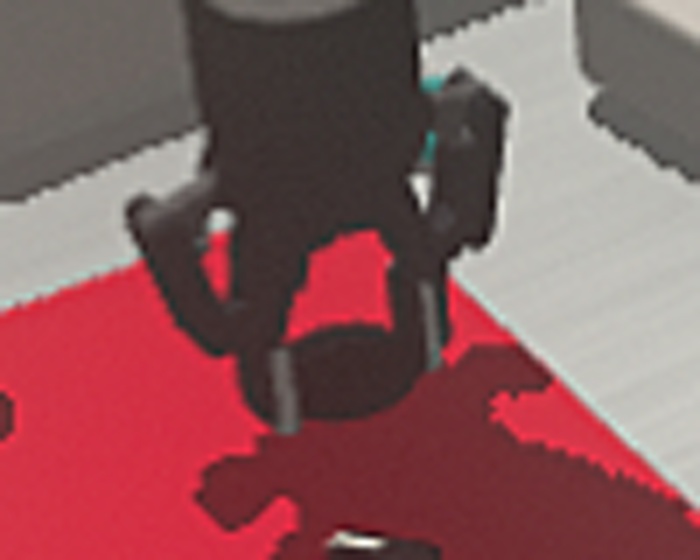

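Emit:
{"method": "drive_tool", "body": {"commands": [{"linear":[0,0,0],"dr":[0,0,0],"jaw":0.7},{"linear":[0,0,0],"dr":[0,0,0],"jaw":0.7}], "force": 50}}

```text
clock: 3.8
tcp_pos: [0.5712, 0.2702, 0.0204]
orientation: [0.001, 3.141, 0.003]
contact_force: [-0.9, 0.1, -0.0]
grip_width: 0.0489
```

Emit:
{"method": "drive_tool", "body": {"commands": [{"linear":[0,0,-0.02],"dr":[0,0,0],"jaw":0.7},{"linear":[0,0,-0.03],"dr":[0,0,0],"jaw":0.7},{"linear":[0,0,-0.04],"dr":[0,0,0],"jaw":0.7},{"linear":[0,0,-0.03],"dr":[0,0,0],"jaw":0.7},{"linear":[0,0,-0.01],"dr":[0,0,0],"jaw":0.7}]}}

```text
clock: 4.42
tcp_pos: [0.5711, 0.27, 0.1579]
orientation: [0.001, 3.14, 0.004]
contact_force: [-0.1, 0.1, -1.0]
grip_width: 0.0492
```

```bash
python3 -c "
from h import *
plan(.594,-.0375,.15,90)
grab('side','s4')
crop('s4',150,160,250,240,7,'s4c')"
```

```text
tcp [0.5711 0.27   0.1579] yaxis ang 89.95 z [ 0.0014  0.0024 -1.    ] F [-0.1  0.1 -1. ] w 0.0492 t 4.425 j7 1.05
shift tool [-0.0231 -0.3075  0.0072]
turn tool deg [ 0.14  0.08 -0.05]
```

View pics/s4c.png

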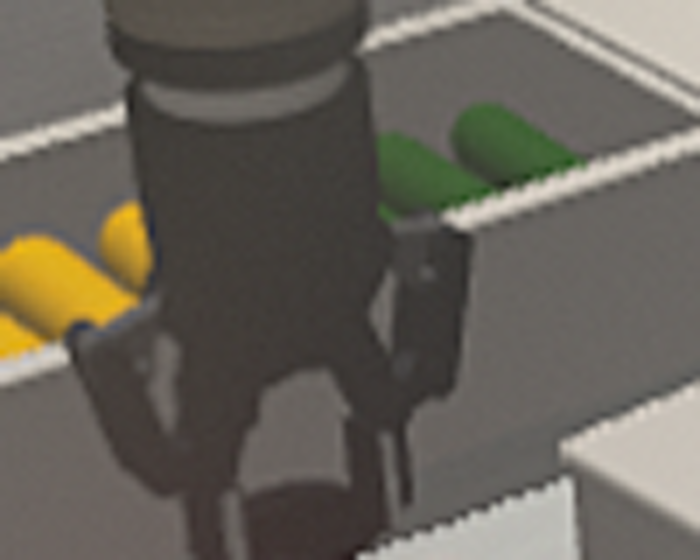

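Emit:
{"method": "drive_tool", "body": {"commands": [{"linear":[-0.003,-0.03,0],"dr":[0,0,0],"jaw":0.7},{"linear":[-0.003,-0.05,0],"dr":[0,0,0],"jaw":0.7},{"linear":[-0.003,-0.05,0],"dr":[0,0,0],"jaw":0.7},{"linear":[-0.003,-0.05,0],"dr":[0,0,0],"jaw":0.7},{"linear":[-0.003,-0.05,0],"dr":[0,0,0],"jaw":0.7},{"linear":[-0.003,-0.04,0],"dr":[0,0,0],"jaw":0.7},{"linear":[-0.003,-0.02,0],"dr":[0,0,0],"jaw":0.7},{"linear":[0,-0.003,0],"dr":[0,0,0],"jaw":0.7}]}}

```text
clock: 5.48
tcp_pos: [0.588, -0.031, 0.1502]
orientation: [0.003, -3.133, -0.002]
contact_force: [0.6, -0.3, -0.8]
grip_width: 0.0493
```

```bash
python3 -c "
from h import *
plan(.5915,-.0372,.12,90)"
```

```text
tcp [ 0.588  -0.031   0.1502] yaxis ang 90.12 z [-0.0089  0.0015 -1.    ] F [ 0.6 -0.3 -0.8] w 0.0493 t 5.475 j7 1.57
shift tool [-0.0037 -0.0062  0.0302]
turn tool deg [ 0.08 -0.51  0.12]
```

Emit:
{"method": "drive_tool", "body": {"commands": [{"linear":[-0.002,-0.004,0.012],"dr":[0,-0.4,0],"jaw":0.7},{"linear":[-0.001,-0.001,0.012],"dr":[0,0,0],"jaw":0.7},{"linear":[0,0,0.002],"dr":[0,0,0],"jaw":0.7},{"linear":[0,0,0],"dr":[0,0,0],"jaw":0.7}]}}

```text
clock: 5.98
tcp_pos: [0.5898, -0.0318, 0.1204]
orientation: [0.011, -3.137, -0.005]
contact_force: [0.9, -0.1, -0.1]
grip_width: 0.049
```

```bash
python3 -c "
from h import *
plan(.5915,-.0372,.12,90)
grab('side','s5'); grab('top','t5')
crop('s5',240,160,340,240,7,'s5c');crop('t5',250,140,350,220,7,'t5c')"
```

```text
tcp [ 0.5898 -0.0318  0.1204] yaxis ang 90.42 z [-0.0051  0.0032 -1.    ] F [ 0.9 -0.1 -0.1] w 0.049 t 5.975 j7 1.58
shift tool [-0.0017 -0.0054  0.0004]
turn tool deg [ 0.19 -0.29  0.42]
```

View pics/s5c.png

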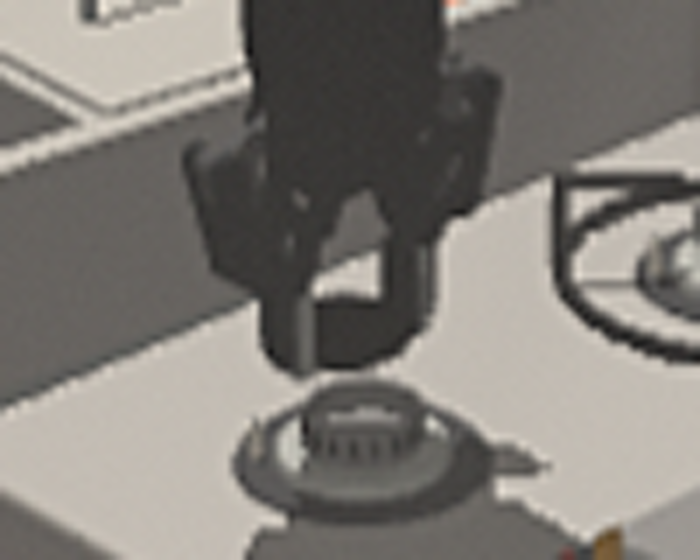

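View pics/t5c.png

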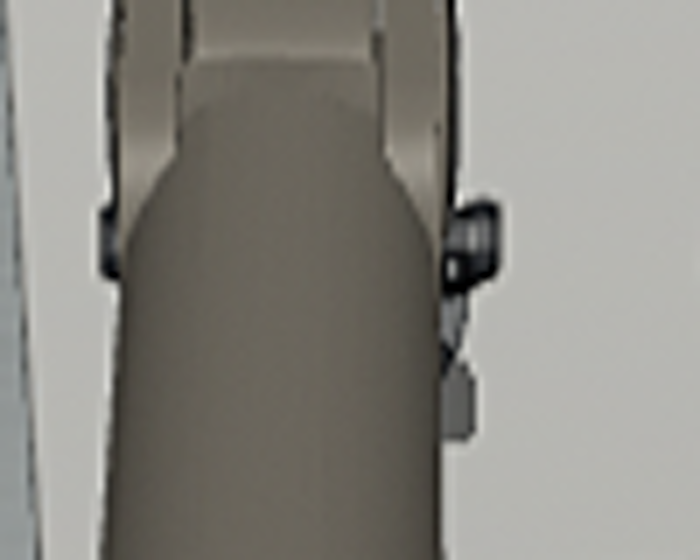

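```bash
cat >> h.py <<'E'
def ov(n,f,box,k,circles,out,pts=()):
    x0,y0,x1,y1=box; im=cv2.imread(f'pics/{f}.png')[y0:y1,x0:x1]; im=cv2.resize(im,None,fx=k,fy=k,interpolation=cv2.INTER_CUBIC)
    th=np.linspace(0,2*np.pi,90); cf=lambda u:(((u-[x0,y0]+.5)*k-.5)*16).round().astype(int)
    for x,y,z,r,col in circles: cv2.polylines(im,[cf(proj(n,np.c_[x+r*np.cos(th),y+r*np.sin(th),0*th+z]))],True,col,1,cv2.LINE_AA,4)
    for p in pts: cv2.circle(im,tuple(cf(proj(n,[p]))[0].tolist()),3*16,(255,0,255),1,cv2.LINE_AA,4)
    cv2.imwrite(f'pics/{out}.png',im)
E
python3 -c "
from h import *
Y=(0,255,255);C=(255,255,0)
x,y=.593,-.0375
cx,cy,cz=.5916,-.031,.1201
ov('side','s5',(260,190,330,240),11,[(x,y,.096,.024,Y),(x,y,.096,.020,Y),(x,y,.078,.036,Y),(cx,cy,cz+.0145,.026,C),(cx,cy,cz+.008,.026,C)],'o5')"
```

```text
(no output)
```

View pics/o5.png

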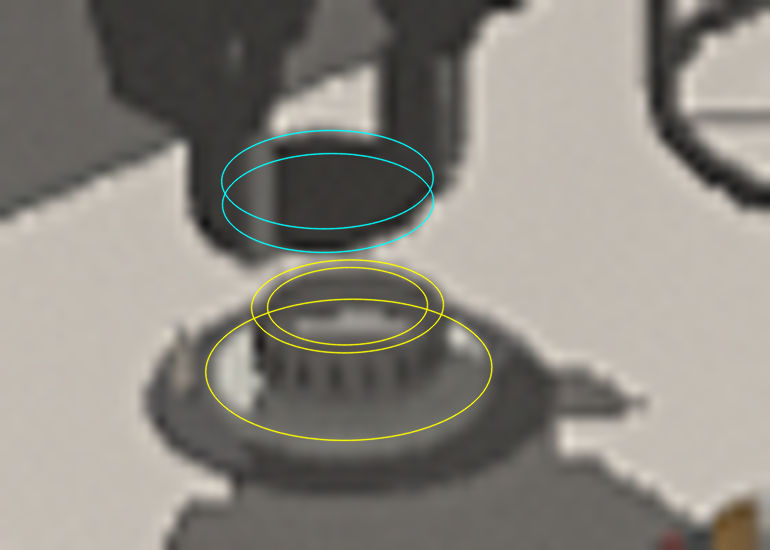

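Emit:
{"method": "drive_tool", "body": {"commands": [{"linear":[0,-0.006,0.004],"dr":[0.2,-0.3,0.4],"jaw":0.7},{"linear":[0,0,0.003],"dr":[0,0,0],"jaw":0.7},{"linear":[0,0,0],"dr":[0,0,0],"jaw":0.7},{"linear":[0,0,0],"dr":[0,0,0],"jaw":0.7}]}}

```text
clock: 6.58
tcp_pos: [0.5905, -0.0384, 0.1141]
orientation: [0.001, 3.139, -0.001]
contact_force: [-0.2, 0.5, -1.6]
grip_width: 0.0491
```

```bash
python3 -c "
from h import *
plan(.590,-.0378,.11,90)
grab('side','s6')
p=monitor.get_obs()['tcp_pos']
Y=(0,255,255);C=(255,255,0)
x,y=.592,-.037
cx,cy,cz=p[0]+.0018,p[1]+.0008,p[2]-.0003
ov('side','s6',(260,190,330,240),11,[(x,y,.096,.024,Y),(cx,cy,cz+.0145,.026,C),(cx,cy,cz+.008,.026,C)],'o6')
ov('side','s6',(260,190,330,240),11,[],'o6n')"
```

```text
tcp [ 0.5905 -0.0384  0.1141] yaxis ang 89.97 z [ 2.8e-03 -5.0e-04 -1.0e+00] F [-0.2  0.5 -1.6] w 0.0491 t 6.575 j7 1.58
shift tool [0.0005 0.0006 0.0041]
turn tool deg [-0.03  0.16 -0.03]
```

View pics/o6.png

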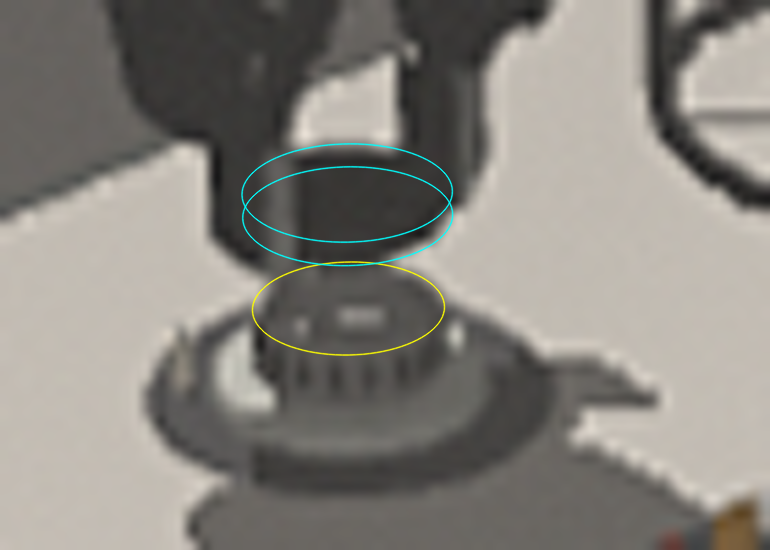

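View pics/o6n.png

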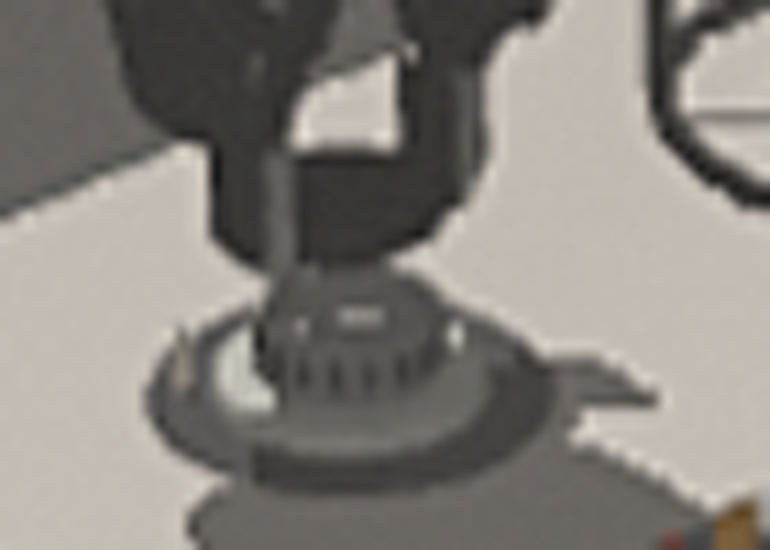

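Emit:
{"method": "drive_tool", "body": {"commands": [{"linear":[0.0003,0.0006,0.006],"dr":[0,0.1,0],"jaw":0.7},{"linear":[0,0,0.004],"dr":[0,0,0],"jaw":0.7},{"linear":[0,0,0.002],"dr":[0,0,0],"jaw":0.7},{"linear":[0,0,0],"dr":[0,0,0],"jaw":0.7}]}}

```text
clock: 7.12
tcp_pos: [0.5901, -0.0376, 0.1011]
orientation: [0.0, 3.141, -0.001]
contact_force: [-0.2, 0.2, -0.9]
grip_width: 0.0491
```

```bash
python3 -c "
from h import *
plan(.5905,-.0378,.089,90)
grab('side','s7')
p=monitor.get_obs()['tcp_pos']
Y=(0,255,255);C=(255,255,0)
x,y=.592,-.037
cx,cy,cz=p[0]+.0018,p[1]+.0008,p[2]-.0003
ov('side','s7',(260,190,330,240),11,[(x,y,.096,.024,Y),(cx,cy,cz+.0145,.026,C),(cx,cy,cz+.008,.026,C)],'o7')"
```

```text
tcp [ 0.5901 -0.0376  0.1011] yaxis ang 89.99 z [ 6.e-04 -4.e-04 -1.e+00] F [-0.2  0.2 -0.9] w 0.0491 t 7.125 j7 1.58
shift tool [-0.0004 -0.0002  0.0121]
turn tool deg [-0.02  0.04 -0.01]
```

View pics/o7.png

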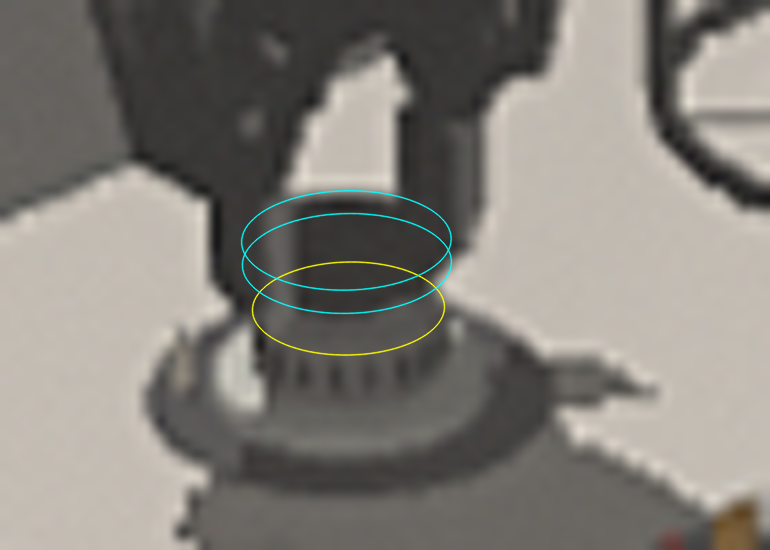

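Emit:
{"method": "drive_tool", "body": {"commands": [{"linear":[-0.0003,0,0.004],"dr":[0,0,0],"jaw":0.7},{"linear":[0,0,0.002],"dr":[0,0,0],"jaw":0.7},{"linear":[0,0,0.001],"dr":[0,0,0],"jaw":0.7},{"linear":[0,0,0.001],"dr":[0,0,0],"jaw":0.7}]}}

```text
clock: 7.68
tcp_pos: [0.5908, -0.0376, 0.093]
orientation: [0.0, 3.14, -0.001]
contact_force: [-0.9, -0.0, 3.0]
grip_width: 0.0492
```

Emit:
{"method": "drive_tool", "body": {"commands": [{"linear":[0,0,0.0015],"dr":[0,0,0],"jaw":0.7},{"linear":[0,0,0.001],"dr":[0,0,0],"jaw":0.7},{"linear":[0,0,0],"dr":[0,0,0],"jaw":0.7}]}}

```text
clock: 8.05
tcp_pos: [0.5911, -0.0377, 0.0931]
orientation: [0.001, 3.14, -0.0]
contact_force: [-1.8, 1.1, 1.7]
grip_width: 0.0489
```

```bash
python3 -c "
from h import *
plan(.5905,-.0378,.089,90)
st()"
```

```text
tcp [ 0.5911 -0.0377  0.0931] yaxis ang 89.95 z [ 2.1e-03 -1.0e-04 -1.0e+00] F [-1.8  1.1  1.7] w 0.0489 t 8.05 j7 1.58
shift tool [ 0.0006 -0.0001  0.0041]
turn tool deg [-0.    0.12 -0.05]
{'clock': 8.05, 'joints': [-0.1099, 0.5051, 0.0892, 1.8791, -0.0625, 0.758, 1.5834], 'tcp_pos': [0.5911, -0.0377, 0.0931], 'orientation': [0.0015, 3.1395, -0.0001], 'contact_force': [-1.83, 1.0656, 1.7475], 'moment': [0.0191, 0.595, -0.0372], 'grip_width': 0.0489}
```

Emit:
{"method": "drive_tool", "body": {"commands": [{"linear":[0.001,0,0.0005],"dr":[0,0,0],"jaw":0.7},{"linear":[0.0005,0,0.001],"dr":[0,0,0],"jaw":0.7},{"linear":[0,0,0.001],"dr":[0,0,0],"jaw":0.7}]}}

```text
clock: 8.43
tcp_pos: [0.5912, -0.0377, 0.0924]
orientation: [0.001, 3.136, 0.0]
contact_force: [-3.7, 1.2, 10.0]
grip_width: 0.049
```

```bash
python3 -c "
from h import *
plan(.5905,-.0378,.089,90)
print(monitor.get_obs()['moment'])"
```

```text
tcp [ 0.5912 -0.0377  0.0924] yaxis ang 89.95 z [ 5.8e-03  1.0e-04 -1.0e+00] F [-3.7  1.2 10. ] w 0.049 t 8.425 j7 1.58
shift tool [ 0.0007 -0.0001  0.0034]
turn tool deg [ 0.    0.33 -0.05]
[-0.14849602  0.79882845 -0.0790167 ]
```

Emit:
{"method": "drive_tool", "body": {"commands": [{"linear":[0.001,0,-0.004],"dr":[0,0.3,0],"jaw":0.7},{"linear":[0.001,0,-0.002],"dr":[0,0,0],"jaw":0.7},{"linear":[0,0,0],"dr":[0,0,0],"jaw":0.7},{"linear":[0,0,0],"dr":[0,0,0],"jaw":0.7}]}}

```text
clock: 8.93
tcp_pos: [0.5884, -0.0378, 0.0975]
orientation: [-0.001, -3.141, 0.0]
contact_force: [-0.1, -0.4, -0.7]
grip_width: 0.0495
```

```bash
python3 -c "
from h import *
plan(.589,-.0378,.089,90)
print(monitor.get_obs()['moment'])
grab('side','s8')
p=monitor.get_obs()['tcp_pos']
Y=(0,255,255);C=(255,255,0)
x,y=.592,-.037
cx,cy,cz=p[0]+.0018,p[1]+.0008,p[2]-.0003
ov('side','s8',(260,190,330,240),11,[(x,y,.096,.024,Y),(cx,cy,cz+.0145,.026,C),(cx,cy,cz+.008,.026,C)],'o8')"
```

```text
tcp [ 0.5884 -0.0378  0.0975] yaxis ang 89.95 z [-1.e-03 -1.e-04 -1.e+00] F [-0.1 -0.4 -0.7] w 0.0495 t 8.925 j7 1.58
shift tool [-0.0006 -0.      0.0085]
turn tool deg [-0.01 -0.06 -0.05]
[ 0.02466003 -0.00339051  0.00784659]
```

View pics/o8.png

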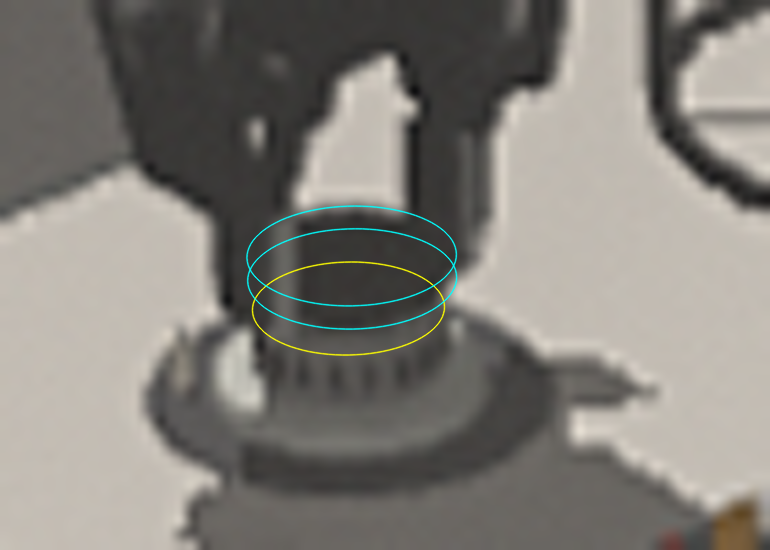

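Emit:
{"method": "drive_tool", "body": {"commands": [{"linear":[0,0,0.003],"dr":[0,0,0],"jaw":0.7},{"linear":[0,0,0.0025],"dr":[0,0,0],"jaw":0.7},{"linear":[0,0,0.0015],"dr":[0,0,0],"jaw":0.7}]}}

```text
clock: 9.35
tcp_pos: [0.5891, -0.038, 0.0918]
orientation: [0.002, 3.141, -0.0]
contact_force: [-4.5, 0.6, 13.9]
grip_width: 0.0496
```

```bash
python3 -c "
from h import *
plan(.589,-.0378,.089,90)
print(monitor.get_obs()['moment'])"
```

```text
tcp [ 0.5891 -0.038   0.0918] yaxis ang 89.93 z [ 2.e-04 -1.e-04 -1.e+00] F [-4.5  0.6 13.9] w 0.0496 t 9.35 j7 1.58
shift tool [0.0001 0.0002 0.0028]
turn tool deg [-0.01  0.01 -0.07]
[-0.201907    0.9575224  -0.15609456]
```

Emit:
{"method": "drive_tool", "body": {"commands": [{"linear":[0.001,0.0005,-0.002],"dr":[0,0,0],"jaw":0.7},{"linear":[0.001,0.0005,-0.001],"dr":[0,0,0],"jaw":0.7},{"linear":[0,0,0],"dr":[0,0,0],"jaw":0.7}]}}

```text
clock: 9.72
tcp_pos: [0.5871, -0.037, 0.0947]
orientation: [0.002, 3.141, -0.0]
contact_force: [0.6, -0.6, -0.9]
grip_width: 0.0491
```

```bash
python3 -c "
from h import *
plan(.5875,-.0372,.089,90)
print(monitor.get_obs()['moment'])"
```

```text
tcp [ 0.5871 -0.037   0.0947] yaxis ang 89.92 z [ 4.e-04 -2.e-04 -1.e+00] F [ 0.6 -0.6 -0.9] w 0.0491 t 9.725 j7 1.58
shift tool [-0.0004 -0.0002  0.0057]
turn tool deg [-0.01  0.03 -0.08]
[-0.05602828 -0.03836284 -0.03329872]
```

Emit:
{"method": "drive_tool", "body": {"commands": [{"linear":[0,0,0.002],"dr":[0,0,0],"jaw":0.7},{"linear":[0,0,0.0015],"dr":[0,0,0],"jaw":0.7},{"linear":[0,0,0.001],"dr":[0,0,0],"jaw":0.7}]}}

```text
clock: 10.1
tcp_pos: [0.5885, -0.0375, 0.0928]
orientation: [0.004, 3.139, -0.0]
contact_force: [-4.5, 0.6, 12.3]
grip_width: 0.0494
```

```bash
python3 -c "
from h import *
plan(.5875,-.0372,.089,90)
print(monitor.get_obs()['moment'])"
```

```text
tcp [ 0.5885 -0.0375  0.0928] yaxis ang 89.86 z [ 2.9e-03 -2.0e-04 -1.0e+00] F [-4.5  0.6 12.3] w 0.0494 t 10.1 j7 1.58
shift tool [0.001  0.0003 0.0037]
turn tool deg [-0.01  0.16 -0.14]
[-0.09415532  0.97748512 -0.17163903]
```

```bash
python3 -c "
from h import *
grab('side','s9')
p=monitor.get_obs()['tcp_pos']
Y=(0,255,255);C=(255,255,0)
x,y=.592,-.037
cx,cy,cz=p[0]+.0018,p[1]+.0008,p[2]-.0003
ov('side','s9',(270,195,320,235),15,[(x,y,.096,.024,Y),(cx,cy,cz+.0145,.026,C),(cx,cy,cz+.008,.026,C)],'o9')
ov('side','s9',(270,195,320,235),15,[],'o9n')"
```

```text
(no output)
```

View pics/o9.png

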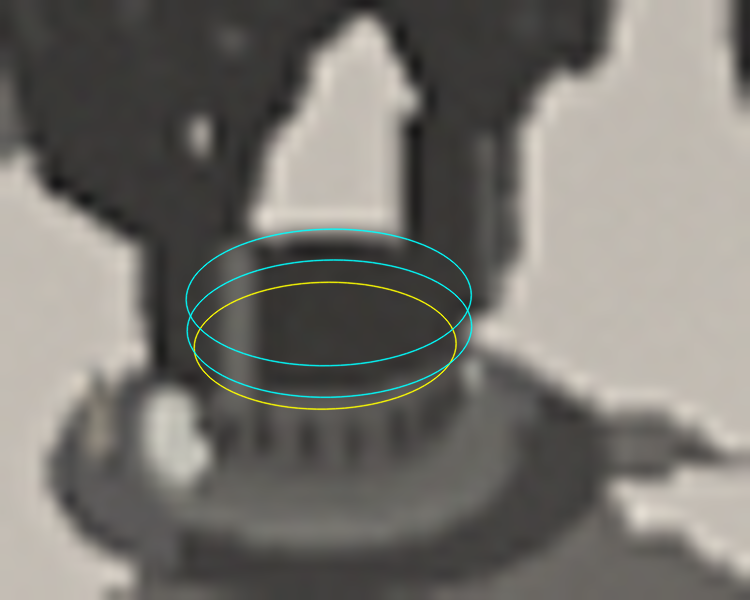

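View pics/o9n.png

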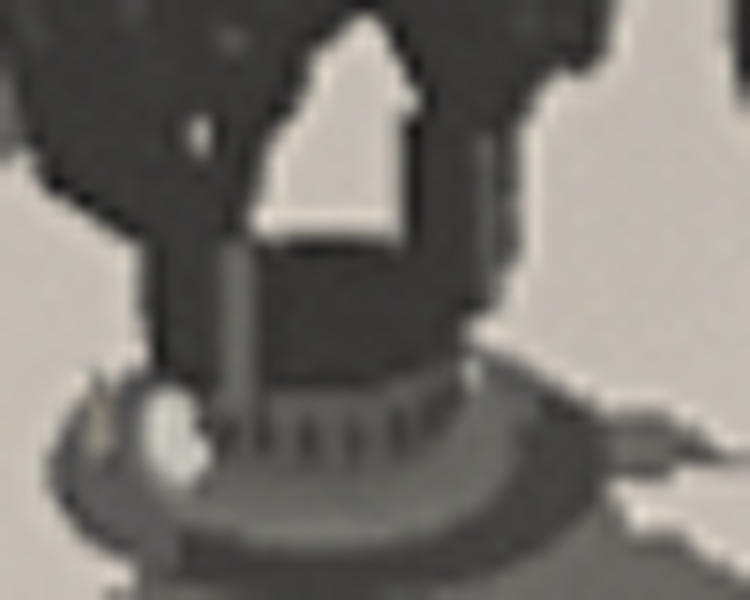

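```bash
python3 -c "
from h import *
P={'s5':(.5898,-.0318,.1204),'s6':(.5905,-.0384,.1141),'s7':(.5901,-.0376,.1011),'s8':(.5884,-.0378,.0975),'s9':(.5885,-.0375,.0928)}
th=np.linspace(0,2*np.pi,180)
for f,p in P.items():
  c=lambda z:proj('side',np.c_[p[0]+.0018+.026*np.cos(th),p[1]+.0008+.026*np.sin(th),0*th+p[2]+z])
  a=c(.0142);b=c(.0077); u=round(a[:,0].mean())+2
  g=cv2.imread(f'pics/{f}.png',0)[:,u-1:u+2].mean(1)
  t=int(a[:,1].min());q=int(b[:,1].max())
  near=lambda A,m:[v for v in A if abs(v[0]-u)<1]
  print(f,u,'model top %.1f bot %.1f'%(min(v[1] for v in near(a,0)),max(v[1] for v in near(b,0))), t-3,g[t-3:t+4].astype(int),'|',q-4,g[q-4:q+5].astype(int))
"
```

```text
s5 291 model top 201.4 bot 212.4 198 [197 192 196 173  99  46  53] | 208 [ 54  55  54  50  64 141 117  80  85]
s6 293 model top 202.6 bot 213.6 199 [190 191 194 186 116  46  53] | 209 [55 53 55 52 56 76 85 85 82]
s7 293 model top 206.9 bot 218.0 203 [190 190 192 202 136  54  50] | 214 [54 55 54 52 66 80 81 85 85]
s8 293 model top 208.2 bot 219.4 205 [189 191 199 150  72  47  53] | 215 [54 54 54 53 56 76 87 85 77]
s9 293 model top 209.8 bot 220.9 206 [190 189 191 201 132  50  52] | 216 [54 54 55 54 53 81 87 79 75]
```

```bash
python3 -c "
from h import *
Y=(0,255,255);C=(255,255,0)
x,y=.592,-.037
ov('side','side0',(270,205,315,240),16,[(x,y,.096,.024,Y),(x,y,.096,.020,C),(x,y,.078,.036,Y)],'oa')
ov('top','top0',(275,160,320,204),13,[(x,y,.096,.024,Y),(x,y,.096,.020,C),(x,y,.078,.036,Y)],'ob')"
```

```text
(no output)
```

View pics/oa.png

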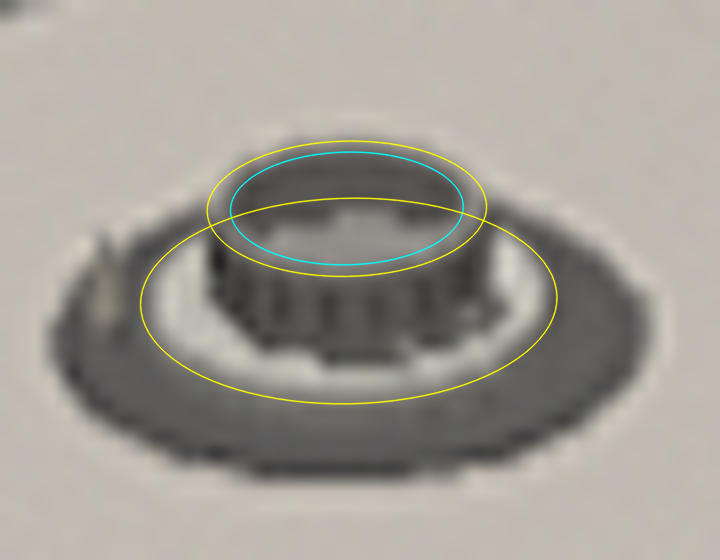

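View pics/ob.png

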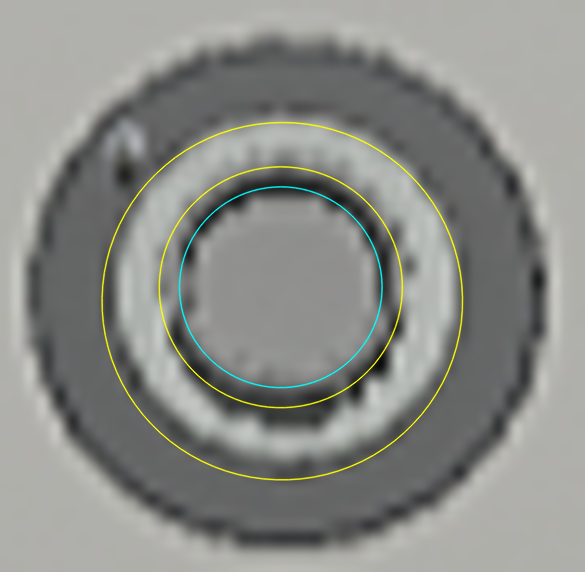

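Emit:
{"method": "drive_tool", "body": {"commands": [{"linear":[-0.001,-0.0008,-0.003],"dr":[0,0.1,0],"jaw":0.7},{"linear":[-0.001,-0.0008,-0.001],"dr":[0,0,0],"jaw":0.7},{"linear":[0,0,0],"dr":[0,0,0],"jaw":0.7}], "force": 25}}

```text
clock: 10.52
tcp_pos: [0.5901, -0.0391, 0.0963]
orientation: [0.004, 3.141, -0.0]
contact_force: [-0.8, 1.0, -0.5]
grip_width: 0.0492
```

```bash
python3 -c "
from h import *
plan(.5908,-.039,.089,90)
print(monitor.get_obs()['moment'])"
```

```text
tcp [ 0.5901 -0.0391  0.0963] yaxis ang 89.86 z [ 1.e-04 -1.e-04 -1.e+00] F [-0.8  1.  -0.5] w 0.0492 t 10.525 j7 1.58
shift tool [-0.0007  0.0001  0.0073]
turn tool deg [-0.01  0.01 -0.14]
[ 0.00449915  0.04196697 -0.04069497]
```

Emit:
{"method": "drive_tool", "body": {"commands": [{"linear":[-0.0005,0,0.002],"dr":[0,0,0],"jaw":0.7},{"linear":[0,0,0.002],"dr":[0,0,0],"jaw":0.7},{"linear":[0,0,0.0015],"dr":[0,0,0],"jaw":0.7},{"linear":[0,0,0.001],"dr":[0,0,0],"jaw":0.7}]}}

```text
clock: 11.02
tcp_pos: [0.5901, -0.0391, 0.0885]
orientation: [-0.004, -3.14, 0.0]
contact_force: [-0.2, -0.0, -0.4]
grip_width: 0.049
```

```bash
python3 -c "
from h import *
plan(.5908,-.039,.089,90)
print(monitor.get_obs()['moment'])"
```

```text
tcp [ 0.5901 -0.0391  0.0885] yaxis ang 89.86 z [-1.4e-03 -2.0e-04 -1.0e+00] F [-0.2 -0.  -0.4] w 0.049 t 11.025 j7 1.59
shift tool [-0.0007  0.0001 -0.0005]
turn tool deg [-0.01 -0.08 -0.14]
[-0.03201548  0.00780307 -0.03517499]
```

Emit:
{"method": "drive_tool", "body": {"commands": [{"linear":[0,0,0.0006],"dr":[0,0,0],"jaw":0.7},{"linear":[0,0,0.0006],"dr":[0,0,0],"jaw":0.7}]}}

```text
clock: 11.28
tcp_pos: [0.5901, -0.0391, 0.0883]
orientation: [-0.004, -3.14, 0.0]
contact_force: [-3.2, 0.6, 6.1]
grip_width: 0.0492
```

Emit:
{"method": "drive_tool", "body": {"commands": [{"linear":[0,0,0],"dr":[0,0,0],"jaw":0.35},{"linear":[0,0,0],"dr":[0,0,0],"jaw":0.25},{"linear":[0,0,0],"dr":[0,0,0],"jaw":0.1},{"linear":[0,0,0],"dr":[0,0,0],"jaw":0.0}]}}

```text
clock: 11.78
tcp_pos: [0.5905, -0.039, 0.0885]
orientation: [-0.004, -3.141, -0.0]
contact_force: [1.0, -0.1, -0.5]
grip_width: 0.0852
```

```bash
python3 -c "
from h import *
plan(.5908,-.039,.2,90)
grab('side','s10')
ov('side','s10',(270,195,320,235),15,[],'o10')"
```

```text
tcp [ 0.5905 -0.039   0.0885] yaxis ang 89.86 z [-4.e-04  1.e-04 -1.e+00] F [ 1.  -0.1 -0.5] w 0.0852 t 11.775 j7 1.59
shift tool [-0.0002  0.     -0.1115]
turn tool deg [ 0.01 -0.02 -0.14]
```

View pics/o10.png

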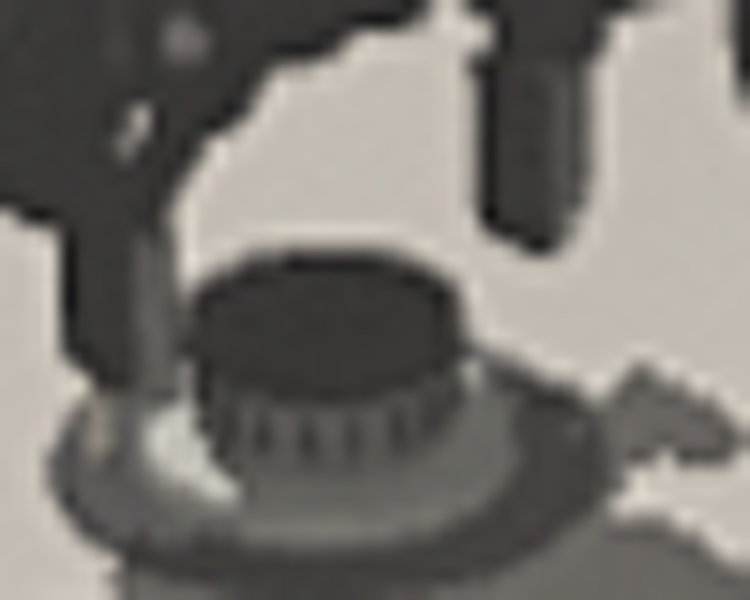

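Emit:
{"method": "drive_tool", "body": {"commands": [{"linear":[0,0,-0.03],"dr":[0,0,0],"jaw":0},{"linear":[0.002,0.005,-0.04],"dr":[0,0,0],"jaw":0},{"linear":[0.02,0.05,-0.01],"dr":[0,0,0],"jaw":0},{"linear":[0.022,0.057,0],"dr":[0,0,0],"jaw":0},{"linear":[0.022,0.057,0],"dr":[0,0,0],"jaw":0},{"linear":[0.022,0.057,0],"dr":[0,0,0],"jaw":0},{"linear":[0.022,0.057,0],"dr":[0,0,0],"jaw":0},{"linear":[0.02,0.045,0],"dr":[0,0,0],"jaw":0}]}}

```text
clock: 12.82
tcp_pos: [0.4621, 0.2943, 0.1716]
orientation: [0.021, 3.138, 0.001]
contact_force: [0.2, -0.4, 0.4]
grip_width: 0.0853
```

```bash
python3 -c "
from h import *
plan(.4525,.3235,.12,124)
Y=(0,255,255)
X=lambda a,z,r,t:(a[0]+r*np.cos(t),a[1]+r*np.sin(t),z)
a=(.4525,.3235);t=np.radians(34);R=np.array([[np.cos(t),-np.sin(t)],[np.sin(t),np.cos(t)]])
pts=[np.r_[R@[sx*.018,sy*.007]+a,.055] for sx in(1,-1) for sy in(1,-1)]
ov('top','top0',(145,222,177,252),18,[(*a,.036,.021,Y),(*a,.020,.021,Y)],'ok',pts)
ov('side','side0',(190,295,225,332),16,[(*a,.036,.021,Y),(*a,.020,.021,Y)],'ok2',pts)"
```

```text
tcp [0.4621 0.2943 0.1716] yaxis ang 89.23 z [ 3.8e-03  3.0e-04 -1.0e+00] F [ 0.2 -0.4  0.4] w 0.0853 t 12.825 j7 0.87
shift tool [0.0102 0.0291 0.0516]
turn tool deg [ -0.05   0.22 -34.77]
```

View pics/ok.png

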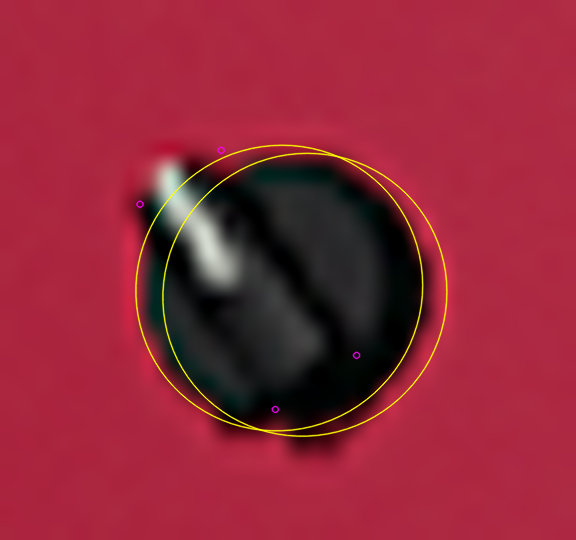

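View pics/ok2.png

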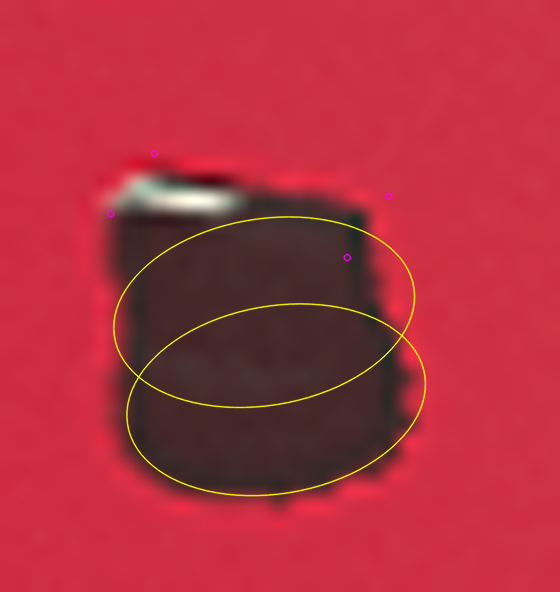

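Emit:
{"method": "drive_tool", "body": {"commands": [{"linear":[0.008,0.022,0.01],"dr":[0,0,0],"jaw":0},{"linear":[0,0,0.015],"dr":[0,0,-10],"jaw":0},{"linear":[0,0,0.015],"dr":[0,0,-10],"jaw":0},{"linear":[0,0,0.008],"dr":[0,0,-8],"jaw":0},{"linear":[0,0,0],"dr":[0,0,-4],"jaw":0},{"linear":[0,0,0],"dr":[0,0,0],"jaw":0}]}}

```text
clock: 13.58
tcp_pos: [0.4506, 0.3239, 0.1222]
orientation: [-0.887, 3.01, 0.003]
contact_force: [0.2, -1.0, 0.3]
grip_width: 0.0856
```

```bash
python3 -c "
from h import *
plan(.4525,.3235,.08,123)"
```

```text
tcp [0.4506 0.3239 0.1222] yaxis ang 122.85 z [ 0.0032  0.0033 -1.    ] F [ 0.2 -1.   0.3] w 0.0856 t 13.575 j7 1.33
shift tool [-0.0012 -0.0014  0.0422]
turn tool deg [ 0.06  0.26 -0.15]
```

Emit:
{"method": "drive_tool", "body": {"commands": [{"linear":[-0.001,-0.001,0.02],"dr":[0,0.2,0],"jaw":0},{"linear":[0,0,0.025],"dr":[0,0,0],"jaw":0},{"linear":[0,0,0.012],"dr":[0,0,0],"jaw":0.2},{"linear":[0,0,0.005],"dr":[0,0,0],"jaw":0.3},{"linear":[0,0,0],"dr":[0,0,0],"jaw":0.3}]}}

```text
clock: 14.2
tcp_pos: [0.4524, 0.3233, 0.0561]
orientation: [-0.881, 3.015, 0.001]
contact_force: [0.4, 0.6, -0.5]
grip_width: 0.0596
```

```bash
python3 -c "
from h import *
plan(.4525,.3235,.038,123)
grab('side','s11')
ov('side','s11',(175,270,240,335),9,[],'o11')"
```

```text
tcp [0.4524 0.3233 0.0561] yaxis ang 122.58 z [ 1.e-04  6.e-04 -1.e+00] F [ 0.4  0.6 -0.5] w 0.0596 t 14.2 j7 1.31
shift tool [-0.0002  0.0001  0.0181]
turn tool deg [ 0.02  0.02 -0.42]
```

View pics/o11.png

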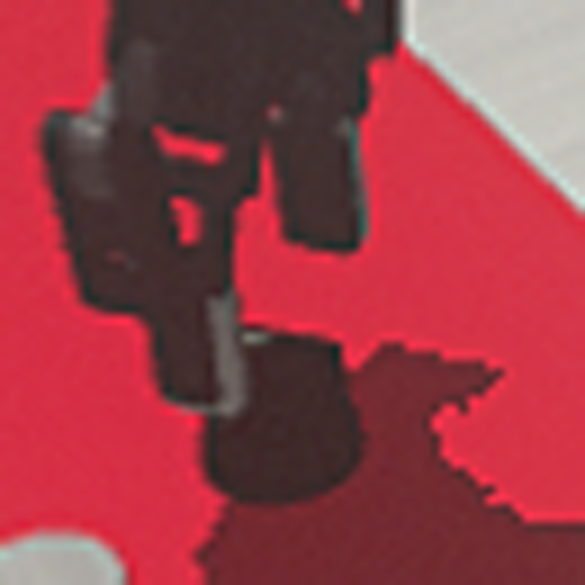

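Emit:
{"method": "drive_tool", "body": {"commands": [{"linear":[0,0,0.01],"dr":[0,0,0],"jaw":0.3},{"linear":[0,0,0.004],"dr":[0,0,0],"jaw":0.4},{"linear":[0,0,0.001],"dr":[0,0,0],"jaw":0.5},{"linear":[0,0,0],"dr":[0,0,0],"jaw":0.5}]}}

```text
clock: 14.75
tcp_pos: [0.4533, 0.3242, 0.0417]
orientation: [-0.88, 3.013, 0.003]
contact_force: [-0.1, 0.7, -0.5]
grip_width: 0.0426
```

Emit:
{"method": "drive_tool", "body": {"commands": [{"linear":[0,0,0.0035],"dr":[0,0,0],"jaw":0.6},{"linear":[0,0,0],"dr":[0,0,0],"jaw":0.7},{"linear":[0,0,0],"dr":[0,0,0],"jaw":0.8},{"linear":[0,0,0],"dr":[0,0,0],"jaw":0.95},{"linear":[0,0,0],"dr":[0,0,0],"jaw":1.0},{"linear":[0,0,0],"dr":[0,0,0],"jaw":1.0}], "force": 60}}

```text
clock: 15.5
tcp_pos: [0.4537, 0.3244, 0.0384]
orientation: [-0.88, 3.012, 0.003]
contact_force: [-0.3, -0.1, -0.9]
grip_width: 0.0123
```

```bash
python3 -c "
from h import *
plan(.4525,.3235,.038,123)
grab('side','s12')
ov('side','s12',(175,270,240,335),9,[],'o12')"
```

```text
tcp [0.4537 0.3244 0.0384] yaxis ang 122.56 z [ 0.0032  0.0032 -1.    ] F [-0.3 -0.1 -0.9] w 0.0123 t 15.5 j7 1.3
shift tool [ 0.0015 -0.0001  0.0004]
turn tool deg [ 0.05  0.25 -0.44]
```

View pics/o12.png

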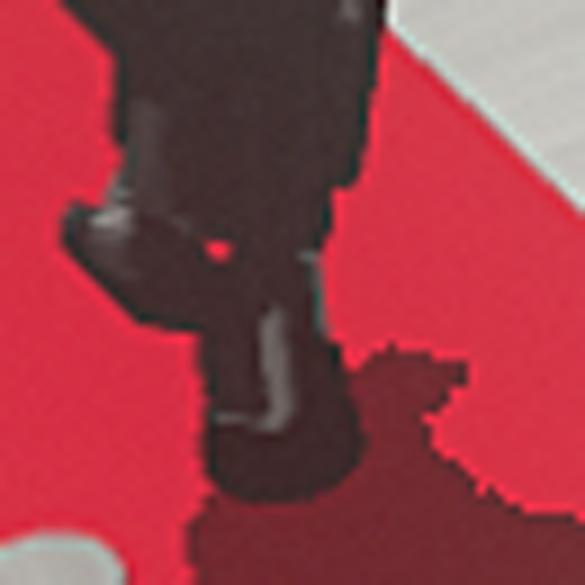

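Emit:
{"method": "drive_tool", "body": {"commands": [{"linear":[0,0,-0.02],"dr":[0,0,0],"jaw":1},{"linear":[0,0,-0.035],"dr":[0,0,8],"jaw":1},{"linear":[0,0,-0.04],"dr":[0,0,10],"jaw":1},{"linear":[0,0,-0.02],"dr":[0,0,9],"jaw":1},{"linear":[0,0,0],"dr":[0,0,7],"jaw":1},{"linear":[0,0,0],"dr":[0,0,2],"jaw":1}]}}

```text
clock: 16.3
tcp_pos: [0.4525, 0.3234, 0.1563]
orientation: [0.125, 3.138, 0.004]
contact_force: [0.5, 0.6, -0.3]
grip_width: 0.0122
```

```bash
python3 -c "
from h import *
plan(.4605,-.0475,.135,86)
grab('side','s13'); grab('top','t13')
ov('side','s13',(170,220,250,290),9,[],'o13'); ov('top','t13',(120,190,200,260),9,[],'p13')"
```

```text
tcp [0.4525 0.3234 0.1563] yaxis ang 85.45 z [ 9.0e-04  2.5e-03 -1.0e+00] F [ 0.5  0.6 -0.3] w 0.0122 t 16.3 j7 0.76
shift tool [-0.0374 -0.3692  0.0204]
turn tool deg [ 0.15  0.04 -0.55]
```

View pics/o13.png

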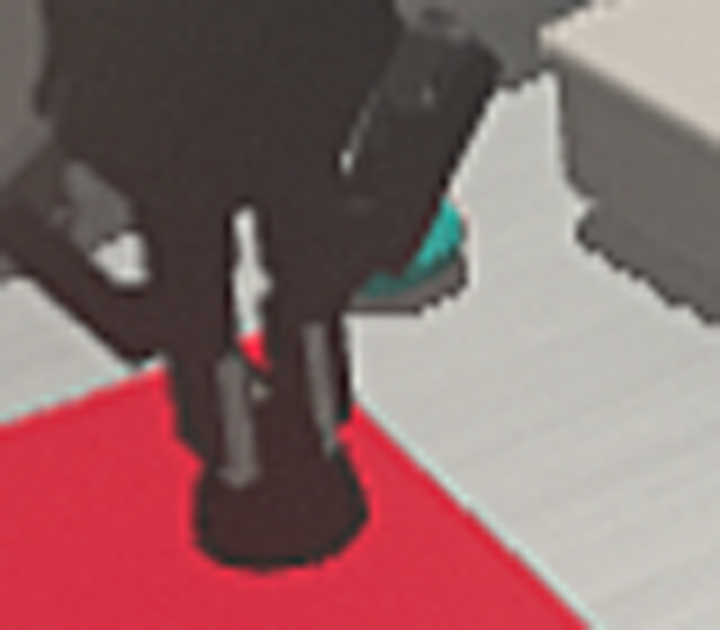

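View pics/p13.png

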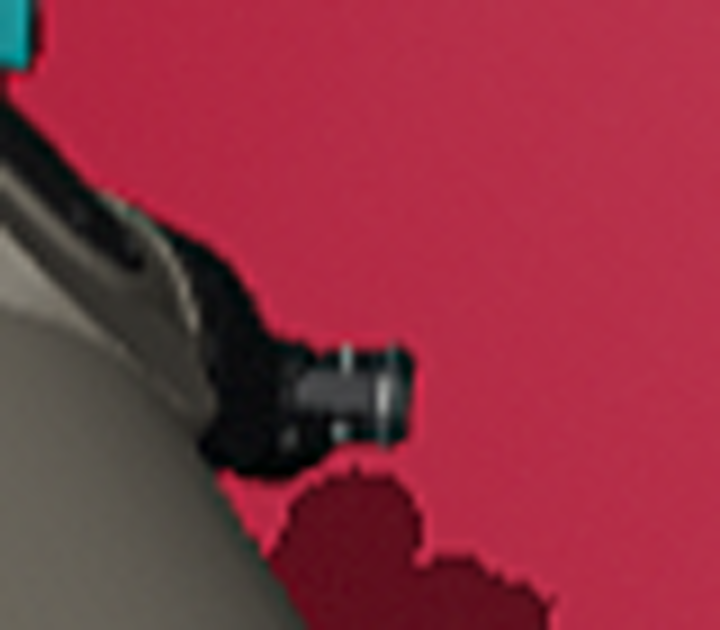

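Emit:
{"method": "drive_tool", "body": {"commands": [{"linear":[-0.003,-0.03,0],"dr":[0,0,0],"jaw":1},{"linear":[-0.005,-0.05,0],"dr":[0,0,0],"jaw":1},{"linear":[-0.006,-0.06,0],"dr":[0,0,0],"jaw":1},{"linear":[-0.006,-0.06,0],"dr":[0,0,0],"jaw":1},{"linear":[-0.006,-0.06,0],"dr":[0,0,0],"jaw":1},{"linear":[-0.005,-0.05,0],"dr":[0,0,0],"jaw":1},{"linear":[-0.003,-0.025,0],"dr":[0,0,0],"jaw":1},{"linear":[0,-0.005,0],"dr":[0,0,0],"jaw":1}]}}

```text
clock: 17.4
tcp_pos: [0.4615, -0.0275, 0.152]
orientation: [-0.091, -3.137, -0.002]
contact_force: [-0.2, -0.1, -0.9]
grip_width: 0.0126
```

```bash
python3 -c "
from h import *
plan(.460,-.0477,.13,86)"
```

```text
tcp [ 0.4615 -0.0275  0.152 ] yaxis ang 86.67 z [-0.0034  0.0015 -1.    ] F [-0.2 -0.1 -0.9] w 0.0126 t 17.4 j7 1.49
shift tool [ 0.0003 -0.0203  0.0219]
turn tool deg [ 0.08 -0.2   0.67]
```

Emit:
{"method": "drive_tool", "body": {"commands": [{"linear":[0,-0.012,0.008],"dr":[0,-0.2,0.6],"jaw":1},{"linear":[0,-0.005,0.006],"dr":[0,0,0],"jaw":1},{"linear":[0,0,0],"dr":[0,0,0],"jaw":1},{"linear":[0,0,0],"dr":[0,0,0],"jaw":1}]}}

```text
clock: 17.9
tcp_pos: [0.46, -0.0424, 0.136]
orientation: [-0.099, -3.138, -0.003]
contact_force: [0.3, 0.7, -1.3]
grip_width: 0.0125
```

```bash
python3 -c "
from h import *
plan(.460,-.0477,.125,86)
grab('side','s14'); grab('top','t14')
Y=(0,255,255);C=(255,255,0)
p=monitor.get_obs()['tcp_pos'];k=(p[0]-.0015,p[1])
s=(.459,-.0475)
ov('side','s14',(295,195,355,255),10,[(*s,.073,.021,Y),(*s,.095,.006,Y),(*k,p[2]-.0184,.021,C)],'o14'); ov('side','s14',(295,195,355,255),10,[],'o14n');ov('top','t14',(270,200,340,260),9,[],'p14')"
```

```text
tcp [ 0.46   -0.0424  0.136 ] yaxis ang 86.38 z [-0.0016  0.0021 -1.    ] F [ 0.3  0.7 -1.3] w 0.0125 t 17.9 j7 1.53
shift tool [-0.0003 -0.0053  0.011 ]
turn tool deg [ 0.11 -0.1   0.38]
```

View pics/o14.png

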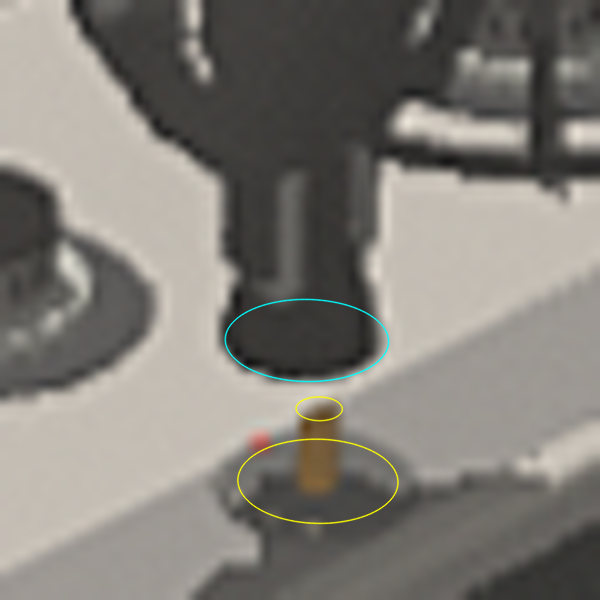

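View pics/o14n.png

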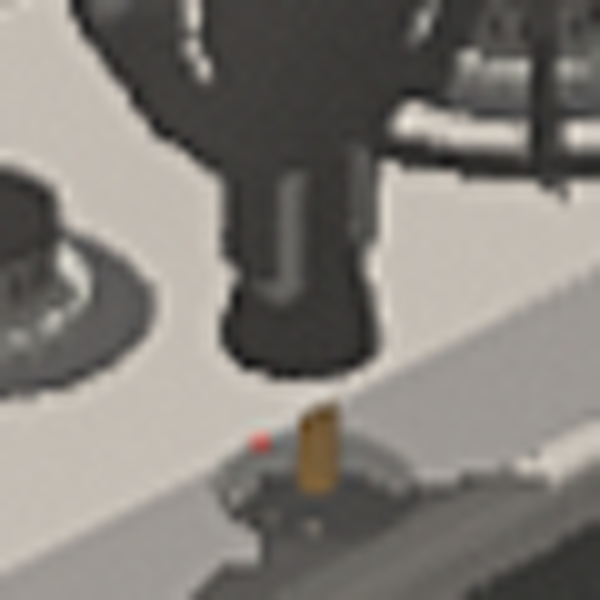

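View pics/p14.png

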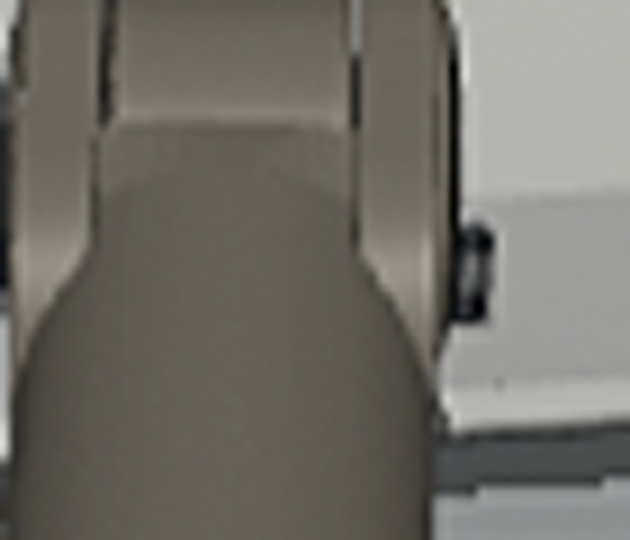

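Emit:
{"method": "drive_tool", "body": {"commands": [{"linear":[0.002,-0.0055,0.006],"dr":[0,0,0.8],"jaw":1},{"linear":[0,0,0.004],"dr":[0,0,0],"jaw":1},{"linear":[0,0,0.002],"dr":[0,0,0],"jaw":1},{"linear":[0,0,0],"dr":[0,0,0],"jaw":1}]}}

```text
clock: 18.5
tcp_pos: [0.4577, -0.0477, 0.1235]
orientation: [-0.122, -3.138, -0.003]
contact_force: [-0.3, -0.2, -0.4]
grip_width: 0.0133
```

```bash
python3 -c "
from h import *
plan(.458,-.048,.115,85.5)
grab('side','s15')
Y=(0,255,255);C=(255,255,0)
p=monitor.get_obs()['tcp_pos'];k=(p[0]+.0003,p[1]+.0008)
s=(.4585,-.0473)
ov('side','s15',(300,210,350,255),14,[(*s,.073,.006,Y),(*s,.095,.006,Y),(*k,p[2]-.0184,.021,C)],'o15')"
```

```text
tcp [ 0.4577 -0.0477  0.1235] yaxis ang 85.57 z [-9.0e-04  2.2e-03 -1.0e+00] F [-0.3 -0.2 -0.4] w 0.0133 t 18.5 j7 1.53
shift tool [-0.0003 -0.0003  0.0085]
turn tool deg [ 0.12 -0.06  0.07]
```

View pics/o15.png

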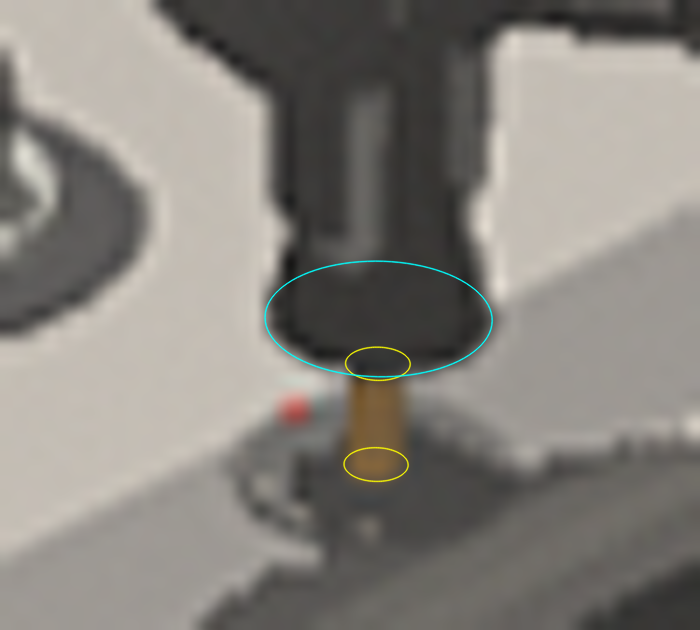

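Emit:
{"method": "drive_tool", "body": {"commands": [{"linear":[-0.0003,-0.0003,0.005],"dr":[0.1,0,0],"jaw":1},{"linear":[0,0,0.003],"dr":[0,0,0],"jaw":1},{"linear":[0,0,0.001],"dr":[0,0,0],"jaw":1},{"linear":[0,0,0.001],"dr":[0,0,0],"jaw":1}], "force": 70}}

```text
clock: 19.05
tcp_pos: [0.4584, -0.048, 0.1131]
orientation: [-0.121, -3.139, -0.001]
contact_force: [-0.0, -0.3, 2.8]
grip_width: 0.0123
```

```bash
python3 -c "
from h import *
plan(.458,-.048,.115,85.5)
print(np.round(monitor.get_obs()['moment'],3))"
```

```text
tcp [ 0.4584 -0.048   0.1131] yaxis ang 85.58 z [-4.e-04  4.e-04 -1.e+00] F [-0.  -0.3  2.8] w 0.0123 t 19.05 j7 1.53
shift tool [ 0.0004 -0.0001 -0.0019]
turn tool deg [ 0.02 -0.02  0.08]
[-0.047  0.088  0.009]
```

Emit:
{"method": "drive_tool", "body": {"commands": [{"linear":[0,0,0.001],"dr":[0,0,0],"jaw":1},{"linear":[0,0,0.001],"dr":[0,0,0],"jaw":1}]}}

```text
clock: 19.3
tcp_pos: [0.4585, -0.0479, 0.1114]
orientation: [-0.121, -3.139, -0.001]
contact_force: [-1.0, 0.1, 5.0]
grip_width: 0.0119
```

```bash
python3 -c "
from h import *
plan(.458,-.048,.115,85.5)
print(np.round(monitor.get_obs()['moment'],3))"
```

```text
tcp [ 0.4585 -0.0479  0.1114] yaxis ang 85.57 z [-1.e-04  6.e-04 -1.e+00] F [-1.   0.1  5. ] w 0.0119 t 19.3 j7 1.54
shift tool [ 0.0005 -0.0001 -0.0036]
turn tool deg [ 0.03 -0.01  0.07]
[-0.001  0.306 -0.069]
```

```bash
python3 -c "
from h import *
th=np.linspace(0,2*np.pi,361)
for f,p in (('s14',(.46,-.0424,.136)),('s15',(.4577,-.0477,.1235))):
  c=proj('side',np.c_[p[0]+.0003+.021*np.cos(th),p[1]+.021*np.sin(th),0*th+p[2]-.0182])
  d=proj('side',np.c_[p[0]+.0003+.021*np.cos(th),p[1]+.021*np.sin(th),0*th+p[2]-.0022])
  g=cv2.imread(f'pics/{f}.png',0).astype(int)
  print(f,'bottom',c[:,0].min().round(2),c[:,0].max().round(2),c[:,1].max().round(2),'skirt top',d[:,0].min().round(2),d[:,0].max().round(2))
  r0=int(c[:,1].mean())
  for r in range(r0-6,r0+3): print(r,g[r,313:338])
  for u in (320,322,324,326,328,330,332): print('col',u,c[np.argmin(abs(c[:,0]-u)+(c[:,1]<c[:,1].mean())*99),1].round(1),[ (i,int(g[i,u])) for i in range(r0,r0+10)])
"
```

```text
s14 bottom 316.59 332.91 232.4 skirt top 316.62 333.04
222 [189 190 189 195 195 137  59  59  53  65  97  94  65  55  52  55  53  47
 117 208 194 190 190 189 190]
223 [189 188 190 195 190 100  57  72  79  89  99  95  68  53  56  55  55  43
  81 164 198 191 188 189 189]
224 [190 188 190 197 186  46  50  60  76  91  95  78  58  52  53  55  55  49
  63 137 200 190 190 189 190]
225 [189 190 193 193 160  39  51  55  58  69  70  58  53  56  56  55  55  48
  55 126 203 191 191 189 191]
226 [190 190 196 184  94  45  53  54  54  54  51  55  54  54  56  58  55  52
  44 110 206 194 189 189 191]
227 [189 190 196 183  58  50  56  57  56  55  54  55  57  57  53  56  56  53
  43  93 182 195 191 189 190]
228 [188 191 194 183  56  49  55  55  57  55  55  57  54  56  57  55  56  52
  44  84 167 197 191 190 190]
229 [188 190 196 184  80  43  52  58  55  55  56  55  55  56  52  56  55  52
  42  82 165 196 190 193 193]
230 [189 191 193 193 160  48  45  51  54  56  55  55  54  56  54  56  52  44
  41 102 191 195 194 191 176]
col 320 231.6 [(228, 55), (229, 58), (230, 51), (231, 36), (232, 165), (233, 198),
[... 2048 characters left out ...]
), (237, 200), (238, 156), (239, 106), (240, 109), (241, 120)]
col 324 236.0 [(232, 55), (233, 54), (234, 55), (235, 45), (236, 126), (237, 152), (238, 123), (239, 108), (240, 103), (241, 81)]
col 326 236.2 [(232, 54), (233, 53), (234, 56), (235, 51), (236, 51), (237, 89), (238, 99), (239, 97), (240, 97), (241, 96)]
col 328 236.2 [(232, 55), (233, 56), (234, 55), (235, 50), (236, 62), (237, 95), (238, 96), (239, 92), (240, 88), (241, 86)]
col 330 236.0 [(232, 55), (233, 56), (234, 52), (235, 47), (236, 86), (237, 149), (238, 136), (239, 114), (240, 94), (241, 74)]
col 332 235.4 [(232, 55), (233, 52), (234, 48), (235, 51), (236, 139), (237, 163), (238, 153), (239, 125), (240, 112), (241, 93)]
```

```bash
python3 -c "
from h import *
th=np.linspace(0,2*np.pi,721)
X,Y=.4585,-.0473
a=np.radians(-4.5)
def D(z,x=X,y=Y):
  lx=np.minimum(.006*np.cos(th),.0015);ly=.006*np.sin(th)
  return proj('side',np.c_[x+lx*np.cos(a)-ly*np.sin(a),y+lx*np.sin(a)+ly*np.cos(a),0*th+z])
for z in(.095,.084,.073):
  c=D(z);print(z,'u',c[:,0].min().round(2),c[:,0].max().round(2),'v',c[:,1].min().round(2),c[:,1].max().round(2))
b=D(.095);print('umin at v',b[b[:,0].argmin()],'vmin at u',b[b[:,1].argmin()])
for f in('side0','s14'):
  im=cv2.imread(f'pics/{f}.png').astype(int); s=im[...,2]-im[...,0]
  print(f)
  for r in range(233,247): print(r,s[r,320:334])
"
```

```text
0.095 u 324.37 328.8 v 234.57 236.67
0.084 u 324.31 328.73 v 238.17 240.29
0.073 u 324.26 328.65 v 241.75 243.89
umin at v [324.36666357 235.91864526] vmin at u [327.90604288 234.56507258]
side0
233 [16 15 16 14 15 15 15 12 14 14 15 14 12 11]
234 [16 16 15 16 14 12  7 12 27 10 10 11  9  9]
235 [16 16 14 16 11 14 53 85 77  0  7  9 10 10]
236 [ 15  15  14  15  17  68 131 155 111   3   8   9   8  10]
237 [11 11 13 11 13 82 98 94 66 10  7  9 11  9]
238 [54 61  5  4  7 55 51 51 35  9  6  9 11  9]
239 [69 82 11  0  7 57 55 54 39  9  4  6  7  8]
240 [22 22  6  5 21 57 56 57 38  8  3  5  5  6]
241 [ 3  3  5  7 29 58 56 54 38  7  4  6  5  6]
242 [ 6  5  5  6 29 59 58 58 40  9  4  7  6  7]
243 [ 6  7  7  5 16 58 63 56 28  4  4  6  7  6]
244 [ 7  5  7  4  5 16 18 21  8  2  6  5  7  8]
245 [6 5 5 6 3 3 2 2 3 5 5 7 6 5]
246 [ 7 12 13  6  7  3  3  3  7  6  6  5  6  4]
s14
233 [16 15 14 15 14 14 14 13 14 15 16 16 11 10]
234 [16 17 17 16 16 15 13 16 21 14 10 10 10  8]
235 [16 15 15 15 15 15 25 27 28  8  9  9  9 10]
236 [13 16 17 15 14 29 44 56 37 12  9  9 11 10]
237 [12 12 13 11 12 62 58 59 40 14  8 10  9 11]
238 [54 64  5  5  9 62 60 62 41 11  5  9  9  9]
239 [70 85  8  1  9 63 58 59 42 10  4  5  8  9]
240 [22 22  7  4 16 63 59 60 41  9  4  5  6  6]
241 [ 4  3  3  5 21 62 60 58 39  8  3  8  6  5]
242 [ 6  5  3  4 22 64 62 60 46  4  2  6  7  6]
243 [ 6  3  3  2 17 58 66 62 30  0  1  5  5  3]
244 [ 4  3  3  3  5 21 27 23  7  1  2  3  3  4]
245 [3 3 4 2 2 0 0 1 2 2 4 4 3 3]
246 [5 7 7 4 4 4 3 4 2 3 5 5 3 4]
```

Emit:
{"method": "drive_tool", "body": {"commands": [{"linear":[-0.0008,0,0],"dr":[0,0,0],"jaw":1},{"linear":[-0.0004,0,0],"dr":[0,0,0],"jaw":1}]}}

```text
clock: 19.55
tcp_pos: [0.46, -0.048, 0.1114]
orientation: [0.121, 3.139, 0.001]
contact_force: [0.5, 0.2, -0.7]
grip_width: 0.012
```

Emit:
{"method": "drive_tool", "body": {"commands": [{"linear":[-0.0008,0,0],"dr":[0,0,0],"jaw":1},{"linear":[-0.0004,0,0],"dr":[0,0,0],"jaw":1}]}}

```text
clock: 19.8
tcp_pos: [0.4609, -0.0481, 0.1111]
orientation: [-0.121, -3.139, -0.001]
contact_force: [-1.5, 0.0, 0.9]
grip_width: 0.0122
```

Emit:
{"method": "drive_tool", "body": {"commands": [{"linear":[0.0006,0,0.0005],"dr":[0,0,0],"jaw":1},{"linear":[0,0,0.002],"dr":[0,0,0],"jaw":1},{"linear":[0,0,0.001],"dr":[0,0,0],"jaw":1}]}}

```text
clock: 20.18
tcp_pos: [0.4603, -0.0482, 0.1073]
orientation: [-0.121, -3.139, -0.001]
contact_force: [0.2, -0.6, -0.0]
grip_width: 0.0122
```

Emit:
{"method": "drive_tool", "body": {"commands": [{"linear":[0,0,0.002],"dr":[0,0,0],"jaw":1},{"linear":[0,0,0.002],"dr":[0,0,0],"jaw":1},{"linear":[0,0,0.0015],"dr":[0,0,0],"jaw":1}]}}

```text
clock: 20.55
tcp_pos: [0.4603, -0.0482, 0.1014]
orientation: [-0.121, -3.139, -0.001]
contact_force: [0.7, -0.3, -0.4]
grip_width: 0.012
```

Emit:
{"method": "drive_tool", "body": {"commands": [{"linear":[0,0,0.002],"dr":[0,0,0],"jaw":1},{"linear":[0,0,0.002],"dr":[0,0,0],"jaw":1},{"linear":[0,0,0.001],"dr":[0,0,0],"jaw":1}], "force": 90}}

```text
clock: 20.92
tcp_pos: [0.4604, -0.0482, 0.0964]
orientation: [-0.122, -3.139, -0.001]
contact_force: [-1.8, 0.2, 4.4]
grip_width: 0.0116
```

Emit:
{"method": "drive_tool", "body": {"commands": [{"linear":[0,0,0.002],"dr":[0,0,0],"jaw":1},{"linear":[0,0,0.002],"dr":[0,0,0],"jaw":1},{"linear":[0,0,0.001],"dr":[0,0,0],"jaw":1}]}}

```text
clock: 21.3
tcp_pos: [0.4606, -0.0482, 0.0931]
orientation: [-0.122, -3.139, -0.002]
contact_force: [-7.6, 0.8, 22.2]
grip_width: 0.0117
```

```bash
python3 -c "
from h import *
grab('side','s20'); st(); grab('top','t20'); st()
ov('side','s20',(270,190,350,255),9,[],'o20')"
```

```text
{'clock': 21.35, 'joints': [-0.155, 0.3338, 0.148, 2.1774, -0.0835, 0.6356, 1.5451], 'tcp_pos': [0.4605, -0.0482, 0.0931], 'orientation': [-0.1223, -3.139, -0.0018], 'contact_force': [-5.3573, -0.1328, 18.0524], 'moment': [0.0559, 1.3908, -0.022], 'grip_width': 0.0115}
{'clock': 21.4, 'joints': [-0.155, 0.3338, 0.148, 2.1775, -0.0835, 0.6355, 1.5451], 'tcp_pos': [0.4605, -0.0483, 0.0931], 'orientation': [-0.1224, -3.139, -0.0018], 'contact_force': [-6.041, -0.0752, 18.3126], 'moment': [0.0662, 1.4008, -0.0281], 'grip_width': 0.0115}
```

View pics/o20.png

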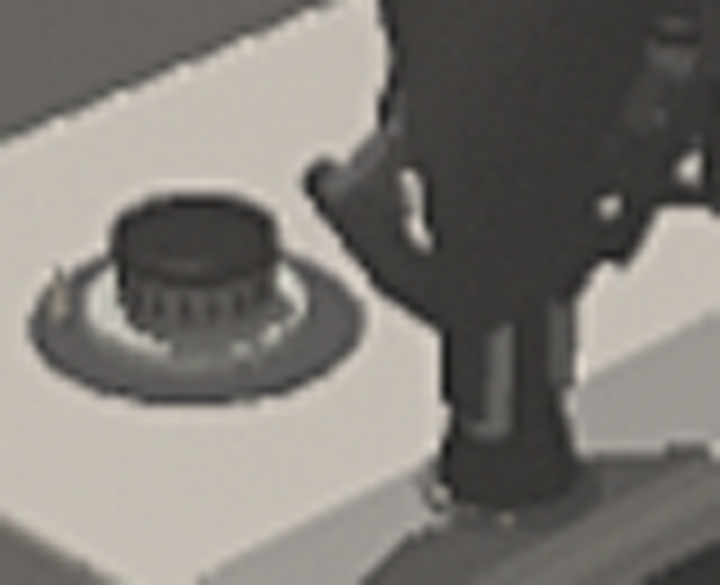

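View pics/t20.png

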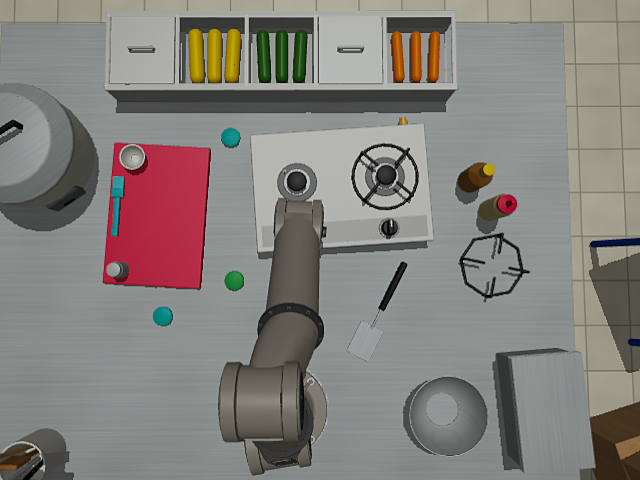

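The cap sits flat on its ring at side-crop (195,235). The knob sits just above the bezel, at side-crop (510,480). In the top view, everything else is where it started.

```bash
python3 -c "
from h import *
print(job.hand_in()); st()"
```

```text
the job is handed in; nothing more can be done
None
the job is handed in; nothing more can be done
```

I put the cap on the open left burner, fitted the knob onto the bare left shaft, and handed the job in at about 21.4 s with the knob still held pressed down.

- **Cap:** It was set down under light contact (about 6 N) and released. The pictures show it flat and centred on the ring. On the first tries a fingertip apparently caught the ring edge, at up to about 14 N. Moving about 1.5 mm sideways cleared it.
- **Knob:** It was turned to about -4.5° to match the flat. On first contact it rested on the shaft tip and pressed it down about 2 mm, at 5 N. I then shifted it about 1.5 mm and it slid on with almost no force, about 14 mm deep.
- **Press:** The knob was pushed to the stop. The tool went about 6 mm below the home position and holds there with about 18 N, against the spring's 7.7 N at full depth.
- **Everything else:** The last top view shows the other objects in their original places.

Two checks were weaker:
- **Camera agreement:** The two cameras disagreed by 1–3 mm, so the final alignment relied on contact force.
- **Shaft travel:** I could not read it directly. Full depth is inferred from the tool height and the force rise.

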